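# Put the litho crayons away and bridge the stone

## Robot

A 7-joint arm with a two-finger parallel gripper is mounted at the origin on the work surface. World frame = base frame: x ahead of the robot, y to its left, z up, the work surface at z = 0. Lengths are in m, angles in degrees, forces in N, time in s.
With the tool pointing down it reaches from about 0.4 to 0.875 m from the base axis. Payload 19.3 kg.
Tool frame: the origin (TCP) lies at the very end of the fingers, on their centre line; the grasp point (between the pads) lies 19 mm behind it; z points along the fingers, y is the line along which they close (so a half turn about z gives the same grasp; the last joint's range is limited). The gripper opens to 85 mm and grips with 20 to 120 N. Pads are 22 mm wide; open, the fingers measure 114 mm over their backs; the gripper's body (76 mm by 85 mm) begins 54 mm behind the grasp point. The pads swing forward as they close: fully open they stand 13 mm farther back than shut.
Start: joints at [60.206, 29.874, -2.08, 91.645, 1.215, 58.505, -6.463], TCP at [0.272, -0.563, 0.231] pointing down, gripper open.
Joint ranges: [-166.77, 166.77], [-17.47, 122.26], [-85.68, 81.53], [9.62, 139.38], [-72.42, 252.41], [9.2, 110.78], [-144.41, 144.41]. Speed limits (degrees/s): [108.29, 108.29, 136.94, 136.94, 172.46, 172.46, 172.46].

## Interface

Orientations are given as a 3x3 rotation matrix whose columns are the frame's x, y, z axes.
In Python, from workcell import robot gives the robot as it stands.
- The arm moves only by the tool apply_moves, never from a script. Its argument "steps" is a list of rows, each a list of 3 entries, a list of its own where there are three numbers: the shift along the tool's x, y, z each as a share of 400 mm, from -1 to 1, then the turn about the tool's z as a share of 60 degrees, from -1 to 1, then the finger opening in mm, from 0 to 85.4. A call has 1 to 8 rows; each row is the pose to reach, as a shift and turn from the pose commanded when the call began, along the tool's axes at that moment; what a row does not reach only later rows make up. A row lasts 1/10 s, in which the tool goes at most 50 mm and 8.59 degrees, less where a joint would pass 70% of its speed; a pose out of reach is approached as far as the arm can. A call with a number of a shift or a turn outside -1 to 1 is refused whole. A call with a gripper value outside its range is refused whole. The fingers move at their own pace and stop on an object; "newtons" is the grip in N (left out, the last holds). Time passes only in rows, so rows that repeat a pose let the fingers close. It gives the time, the measured TCP pose, the force, the opening and the grip force at its end, in the units of the state.
- robot.observe(): the state, without advancing time (a new reading comes with each control period).
- robot.camera(name): name is "scene" or "top"; returns a dict with "pixels" (384x512x3 uint8, red, green, blue), "K" (3x3 intrinsics, pixels), "distortion" ([k1, k2, p1, p2, k3] as OpenCV has them; the pictures are not rectified), "view" (4x4, takes a point from world to camera coordinates). Camera axes: x right, y down, z forward; pixel columns grow to the right and rows downward; lengths in m; the calibration is good to about 2 mm. A picture is of the moment at which its call begins. There is no depth.
- robot.job_done(): hands the job in; it is judged then, once.
The state is a dict: "t": time; "joint_pos": joint angles; "dq": joint speeds; "effort": joint torques, N m; "position": TCP position; "tcp_rot": TCP orientation; "contact_force": force on the tool from outside, world axes, zero at the start; "moment": the same for the moment, N m; "finger_gap": opening from 0.0 (shut) to 1.0 (fully open); "grip_force": force on a finger pad.
Only numpy, scipy, OpenCV 4.12 (cv2) and the standard library are available. Lean on these libraries where they do the work, as an engineer would, in place of code of your own. Each camera call takes 0.05 s, during which the arm holds its last target. There are 200 camera calls.

## Task

The drawing session is over. Pull the crayon rest all the way out from under the clear hood, lay every crayon holder from the stone across the rest's two rails, each flat in a slot of its own, and then push the loaded rest fully home under the hood. Only then lay the hand bridge squarely across the middle of the cleared stone, resting flat on both of its rails, and leave the other things on the table undisturbed.

Things in the scene. Friction and masses are not known exactly. Their poses are not given: they have to be found in the camera images.
- holder1: crayon holder: dark wooden square stick with a brass front end and a short black crayon tip; body 140 x 16 x 16 mm (x from -70 to +70 mm; the tip adds 7 mm beyond +x), 50 g. Origin at the centre of the square stick, x along it towards the brass end. At the start it lies on the stone, roughly along the stone's x. May be absent (None)
- holder2: crayon holder: dark wooden square stick with a brass front end and a short black crayon tip; body 140 x 16 x 16 mm (x from -70 to +70 mm; the tip adds 7 mm beyond +x), 50 g. Origin at the centre of the square stick, x along it towards the brass end. At the start it lies on the stone, roughly along the stone's x. May be absent (None)
- holder3: crayon holder: dark wooden square stick with a brass front end and a short black crayon tip; body 140 x 16 x 16 mm (x from -70 to +70 mm; the tip adds 7 mm beyond +x), 50 g. Origin at the centre of the square stick, x along it towards the brass end. At the start it lies on the stone, roughly along the stone's x. May be absent (None)
- holder4: crayon holder: dark wooden square stick with a brass front end and a short black crayon tip; body 140 x 16 x 16 mm (x from -70 to +70 mm; the tip adds 7 mm beyond +x), 50 g. Origin at the centre of the square stick, x along it towards the brass end. At the start it lies on the stone, roughly along the stone's x. May be absent (None)
- holder5: crayon holder: dark wooden square stick with a brass front end and a short black crayon tip; body 140 x 16 x 16 mm (x from -70 to +70 mm; the tip adds 7 mm beyond +x), 50 g. Origin at the centre of the square stick, x along it towards the brass end. At the start it lies on the stone, roughly along the stone's x. May be absent (None)
- stone: pale tan litho stone with a drawing, 180 (x) x 270 (y) x 45 mm, fixed. Fixed beside it stand two narrow wooden rails along y: 12 mm thick, 270 mm long, at x = -105 and +105 mm, tops at 85 mm. Origin at the centre of the underside, on the table; x points away from the robot (yaw within 0.12 rad). It is left or right of the centre line, the station on the other side
- bridge: hand bridge: pale wooden plank 240 (x) x 44 (y) x 12 mm with a grip rib on top, 90 (x) x 18 (y) mm, from 12 to 42 mm above the underside; 0.2 kg. Origin at the centre of the underside, x along the plank, z up. Starts flat on the table between stone and station, roughly along world x
- station: fixed crayon station. Origin on the table; x is the sliding direction, into the hood, away from the robot (yaw within 0.12 rad). Tracks 12 mm high at y = +-135, x -210 to 150 mm. Clear hood sheet 115 to 119 mm above the table, x 28 to 158, y +-143 mm, on 12 mm posts at x = 36 and 150, y = +-135 mm; open in front
- rest (a joint): slide of the crayon rest along the station, in m: 0 = home under the hood, 0.15 = fully out towards the robot (-x of the station); stops at both ends, moves against about 1.5 N of friction, stays where left
- rack (a point): middle of the rest's support plane, moving with the rest (home: station x = 75 mm, height 53 mm). x runs towards the hood and rises 10 degrees, y sideways, z square to the slope. Two narrow rails along y (8 mm thick, 234 mm long, tops at z = 0) at x = -45 and +45 mm; open between them down to a base board about 40 mm below. A holder lying across both has its origin at z = 8 mm
- slot1 (a point): middle of the first of five slots of the rest, on the support plane, axes as rack; the slots lie at rack y = -88, -44, 0, 44, 88 mm. Each is a pair of gaps 30 mm wide between teeth on the two rails (teeth 14 mm wide, 12 mm high, at rack y = +-22, +-66, +-110 mm). A holder lies in it along x, either way round
- slot2 (a point): second slot, as slot1, at rack y = -44 mm
- slot3 (a point): third slot, at rack y = 0
- slot4 (a point): fourth slot, at rack y = 44 mm
- slot5 (a point): fifth slot, at rack y = 88 mm
- handle (a point): top centre of the rest's handle, a dark square steel post 18 x 18 mm, free for 48 mm below this point, sides parallel to the station's x and y, 130 mm in front of the rack's middle; pinch it from above to pull or push the rest
- gum_bottle: bystander, not part of the job, must not be knocked about. Amber bottle, radius 32, 160 mm high; origin under its base
- bowl: bystander, not part of the job, must not be knocked about. White bowl, rim radius 60, 50 mm high; origin under its base
- ink_tin: bystander, not part of the job, must not be knocked about. Steel tin, radius 36, 55 mm high; origin under its base
- loupe: bystander, not part of the job, must not be knocked about. Glass loupe, radius 28, 36 mm high; origin under its base
Things that resemble listed ones, but are neither listed nor needed, are in the scene too. Leave any green or purple look-alike of the holder2 alone.

How it is judged:
By the outcome, as a careful person would: the job done as asked, in the order asked, and still so for the second after the job is handed in, with the robot touching nothing.
Of holder1, holder2, holder3, holder4, holder5 only 3 to 5 are there at a start; the rules pass over those that are not, and their reading is None.
At some moment in a run one of bridge may be knocked a few centimetres aside while the robot is not near it.
Once in a run the grip may slacken for a moment while it holds something.
It also fails if it takes over 210 s, if anything falls off the work surface, if the arm or the gripper's body presses on something with over 40 N, if the wrist force passes 120 N, or if a joint passes its speed limit or range.

## Working session

There is one attempt and no reset: what is moved stays moved. The work goes in short steps, Python scripts to look and compute and a tool call to move; the robot and the scene stay as the last step left them, time stands still between calls to the robot, and variables do not carry over. Pictures are saved under pics/ and viewed, at most 15 in all, crops included, and the job is handed in when it is done.

Besides the shell and the picture viewer there is one more tool, called after "Request:" as name(argument=value, ...) on one line, values as JSON. apply_moves: Moves the arm, as the interface text tells. Its arguments: {"type":"object","properties":{"steps":{"type":"array"},"newtons":{"type":"number"}},"required":["steps"]}

```bash
ls; mkdir -p pics
python3 - <<'E'
from workcell import robot
import cv2
print(robot.observe())
for n in("scene","top"):
    c=robot.camera(n); cv2.imwrite(f"pics/{n}0.png",cv2.resize(c["pixels"][:,:,::-1],(800,600),interpolation=cv2.INTER_CUBIC)); print(c["K"],c["distortion"],c["view"])
E
```

```text
pics
{'t': 0.0, 'joint_pos': array([60.2081156 , 29.90956034, -2.08043948, 91.67274971,  1.21469931,
       58.50492161, -6.46221384]), 'dq': array([-0.00678718,  0.03745797, -0.07663026,  0.05109861, -0.00687378,
       -0.01187272,  0.09642396]), 'effort': array([-1.67314618e-03, -9.27114058e+01,  1.97871633e+00, -3.69940710e+01,
        1.76807446e-02,  8.02093127e-03, -5.66425149e-05]), 'position': array([ 0.27153517, -0.56256334,  0.23072798]), 'tcp_rot': array([[ 9.00553653e-01,  4.34744509e-01, -5.73992003e-04],
       [ 4.34744878e-01, -9.00553122e-01,  9.82073531e-04],
       [-8.99592160e-05, -1.13394999e-03, -9.99999353e-01]]), 'contact_force': array([ 0.27753732, -0.23948182, -0.79361898]), 'moment': array([-0.04648816, -0.00068137, -0.01214317]), 'grip_force': 0.0, 'finger_gap': 1.002460697793138}
[[381.26070438   0.         247.9994872 ]
 [  0.         381.26070438 193.51366154]
 [  0.           0.           1.        ]] [-0.07074322  0.          0.          0.          0.        ] [[ 0.21444272  0.97661162  0.01562254 -0.16513304]
 [ 0.73748015 -0.15140597 -0.65817874 -0.39350041]
 [-0.64041966  0.15266296 -0.7526996   1.58963092]
 [ 0.          0.          0.          1.        ]]
[[383.89964165   0.         252.49184317]
 [  0.         383.89964165 193.45655415]
 [  0.           0.           1.        ]] [0.01527887 0.         0.         0.         0.        ] [[-0.00320104 -0.99998218 -0.00503861  0.03412404]
 [-0.98111263  0.00411509 -0.19339358  0.58393811]
 [ 0.19341087  0.00432438 -0.98110832  1.1467005 ]
 [ 0.          0.          0.          1.        ]]
```

View pics/top0.png

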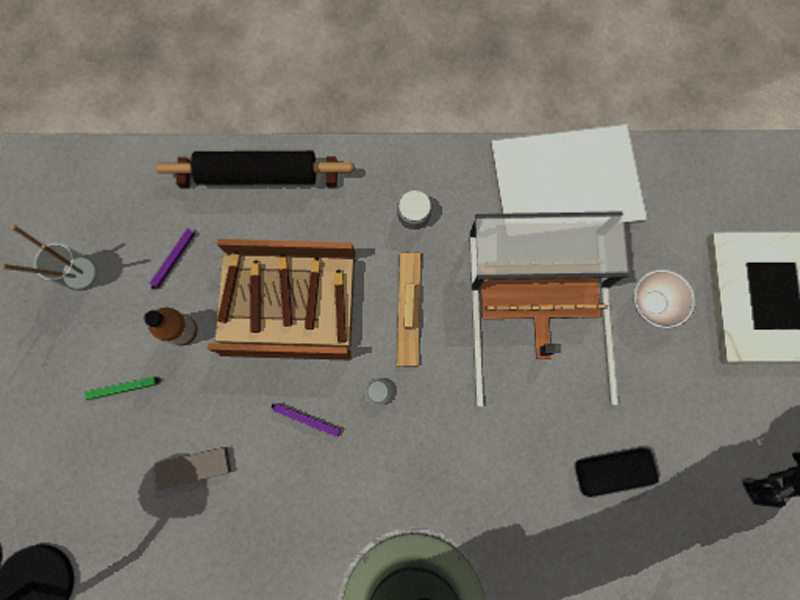

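View pics/scene0.png

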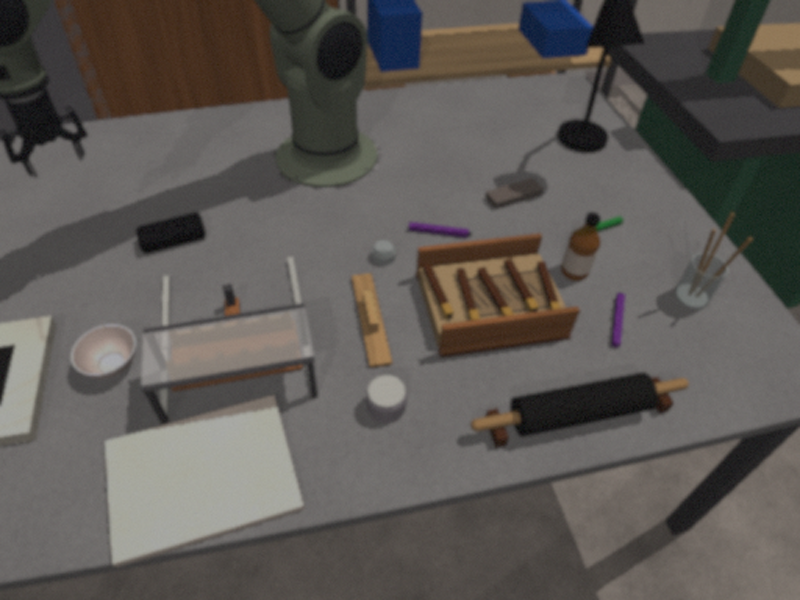

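The top view (800x600) shows five dark holders with brass ends on the stone: (230,288), (255,296), (286,292), (313,293), (340,306). The look-alikes are purple (173,258) and (307,419), and green (122,388), all to be left alone. The bridge is at (409,310), the handle at (547,350) and the station around (545,300). I choose the five dark sticks on the stone and check them in a close crop.

```bash
cat > h.py <<'E'
import numpy as np, cv2
from workcell import robot
def cam(n="top"): return robot.camera(n)
def proj(c,P):
    V=c["view"]; r,_=cv2.Rodrigues(V[:3,:3])
    return cv2.projectPoints(np.asarray(P,float).reshape(-1,1,3),r,V[:3,3],c["K"],np.array(c["distortion"]))[0][:,0]
def back(c,px,z):
    u=cv2.undistortPoints(np.asarray(px,float).reshape(-1,1,2),c["K"],np.array(c["distortion"]))[:,0]
    R=c["view"][:3,:3];t=c["view"][:3,3];o=-R.T@t
    d=np.c_[u,np.ones(len(u))]@R
    return o+d*((z-o[2])/d[:,2])[:,None]
def crop(c,x0,y0,x1,y1,s,name):
    im=cv2.resize(c["pixels"][y0:y1,x0:x1,::-1],None,fx=s,fy=s,interpolation=cv2.INTER_CUBIC); cv2.imwrite("pics/"+name,im)
E
python3 - <<'E'
from h import *
c=cam(); crop(c,130,145,235,235,6.5,"stone.png"); crop(c,245,130,410,265,4.4,"station.png")
E
```

```text
(no output)
```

View pics/stone.png

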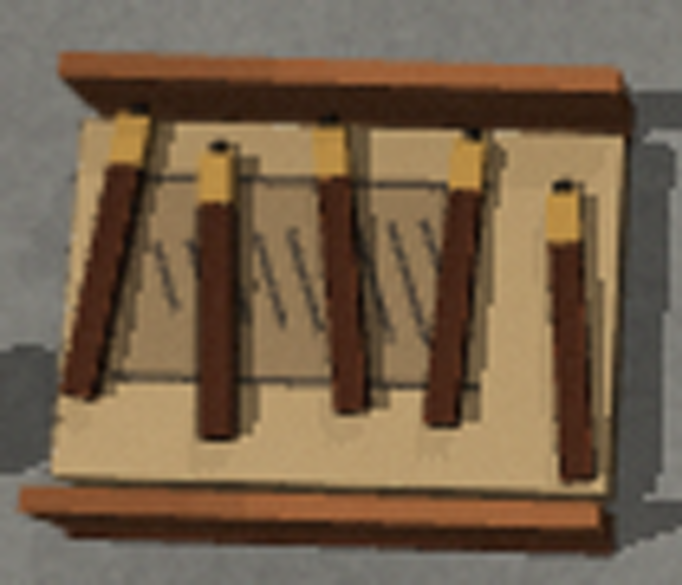

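View pics/station.png

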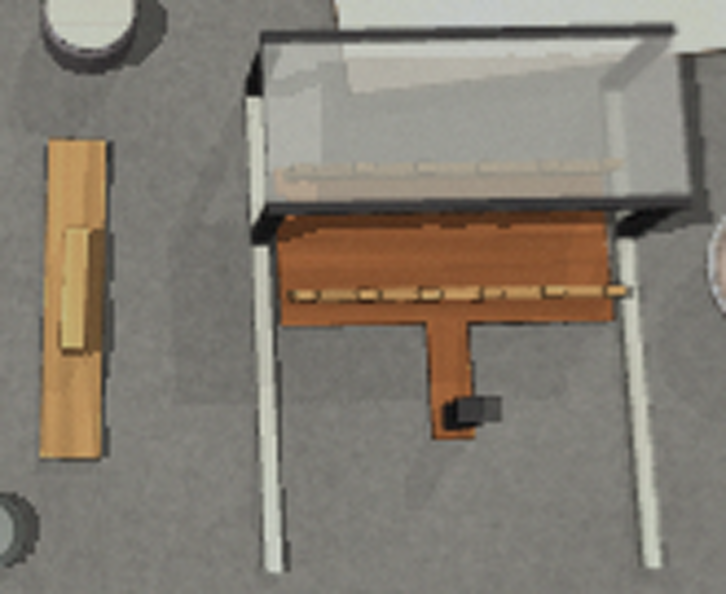

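The close crop confirms five dark sticks with brass ends towards +x. The bridge, the handle post (dark top at crop (487,409)) and the station edges are all clear. Next I'll fit the poses.

```bash
cat > fit.py <<'E'
from h import *
from scipy.optimize import least_squares
def pose2(c,model,px,x0):
    model=np.array(model);px=np.array(px)
    def W(p):
        a=p[2];R=np.array([[np.cos(a),-np.sin(a)],[np.sin(a),np.cos(a)]])
        return np.c_[model[:,:2]@R.T+p[:2],model[:,2]]
    r=least_squares(lambda p:(proj(c,W(p))-px).ravel(),x0,loss="soft_l1")
    return r.x,(proj(c,W(r.x))-px)
E
cat > go.py <<'E'
from fit import *
np.set_printoptions(precision=4,suppress=True)
c=cam()
S=lambda a:(np.array(a,float)+.5)/6.5+[130,145]-.5
T=lambda a:(np.array(a,float)+.5)/4.4+[245,130]-.5
m=[];
for x,z in((.111,.085),(.099,.085),(-.099,.085),(-.111,.085),(.09,.045),(-.09,.045)):
    for y in(.135,-.135): m.append((x,y,z))
px=S([(60,53),(620,68),(62,75),(622,90),(22,488),(602,505),(22,512),(600,530),(82,120),(626,135),(52,478),(608,495)])
p,e=pose2(c,m,px,[.55,.25,0]);print("stone",p,np.degrees(p[2]));print(e.T)
m=[(-.21,.135,.012),(-.21,-.135,.012),(.028,.143,.117),(.028,-.143,.117),(.158,.143,.117),(.158,-.143,.117)]
p,e=pose2(c,m,T([(274,571),(652,566),(260,208),(690,200),(262,36),(674,28)]),[.55,-.25,0]);print("station",p,np.degrees(p[2]));print(e.T)
for z in(.07,.08,.09,.1,.11,.12):
    w=back(c,T([(487,409)]),z)[0][:2]-p[:2];a=p[2];print(z,w@[np.cos(a),np.sin(a)],w@[-np.sin(a),np.cos(a)])
# holders: ends of top face z=.061: brass end, tail
H=[((131,113),(80,396)),((217,148),(218,437)),((329,124),(351,410)),((470,135),(442,424)),((563,190),(578,478))]
for a,b in H:
    q=back(c,S([a,b]),.061)[:,:2];d=q[0]-q[1];print("holder",q.mean(0),np.linalg.norm(d),np.degrees(np.arctan2(d[1],d[0])))
q=back(c,T([(77,140),(71,458)]),.012);d=(q[0]-q[1])[:2];print("bridge",q.mean(0),np.linalg.norm(d),np.degrees(np.arctan2(d[1],d[0])))
E
python3 go.py
```

```text
stone [ 0.5944  0.255  -0.0333] -1.91013552772087
[[ 0.2309  0.3496 -0.4094 -0.126   0.016   0.072  -0.3466  0.1983 -0.0456
   0.069  -0.3631  0.3332]
 [ 0.0035  0.1204  0.3118  0.4376 -0.18   -0.2079  0.0835 -0.0886 -0.3395
  -0.2819  0.1206  0.004 ]]
station [ 0.5926 -0.2705  0.0098] 0.5611276816509984
[[-0.1998  0.0629  1.762  -0.1774 -0.3616 -0.2462]
 [-0.1187 -0.0148  0.9784  1.4432 -1.2501 -0.8594]]
0.07 -0.10296145193188308 -0.009633580570131658
0.08 -0.10412144780517388 -0.006986148838464441
0.09 -0.10528144367846479 -0.0043387171067971134
0.1 -0.10644143955175564 -0.0016912853751298409
0.11 -0.1076014354250465 0.0009561463565373761
0.12 -0.10876143129833732 0.0036035780882046477
holder [0.6166 0.3669] 0.1411549577835027 -7.152475756687701
holder [0.5977 0.3122] 0.14243247056693684 2.5871185502633116
holder [0.61   0.2536] 0.14223669717388257 6.129183472728084
holder [0.6036 0.1973] 0.14288039194969082 -4.0884817486384755
holder [0.5766 0.1418] 0.14117985637676916 3.758117000529278
bridge [0.5814 0.0031 0.012 ] 0.23887150095194934 -1.5043629585432134
```

Run:
```python
from h import *
c=cam("scene"); crop(c,85,160,210,275,6.2,"sc1.png")
```

```text
(no output)
```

View pics/sc1.png

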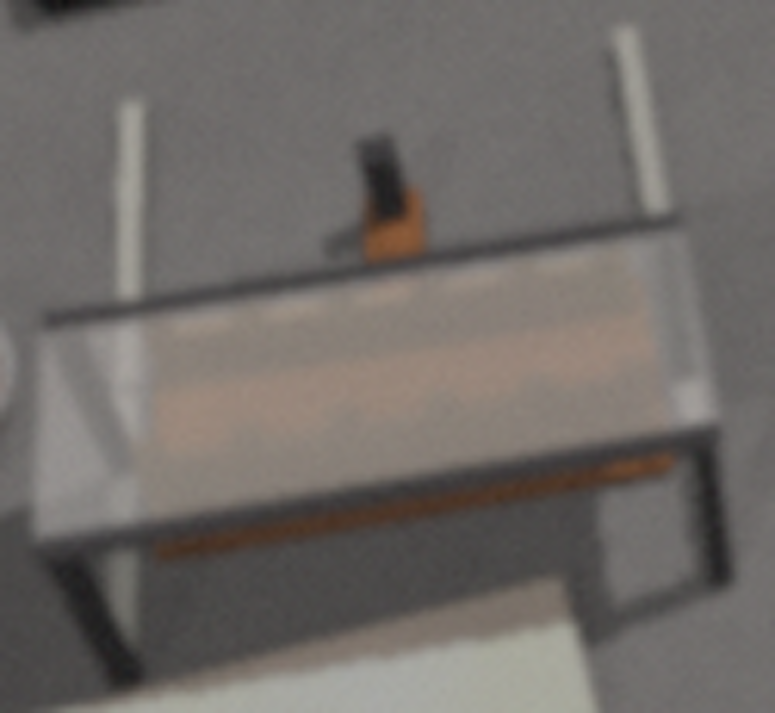

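The scene crop shows the handle top at (374,143), the hood corners at (45,320), (680,220), (40,545) and (715,432), and the track ends at (132,103) and (626,30).

```bash
cat > st.py <<'E'
from fit import *
np.set_printoptions(precision=4,suppress=True)
c=cam();s=cam("scene")
T=lambda a:(np.array(a,float)+.5)/4.4+[245,130]-.5
U=lambda a:(np.array(a,float)+.5)/6.2+[85,160]-.5
m=np.array([(-.21,.135,.012),(-.21,-.135,.012),(.028,.143,.117),(.028,-.143,.117),(.158,.143,.117),(.158,-.143,.117)])
a=T([(274,571),(652,566),(260,208),(690,200),(262,36),(674,28)])
b=U([(626,32),(132,103),(680,220),(45,320),(715,432),(40,545)])
def W(p):
    R=np.array([[np.cos(p[2]),-np.sin(p[2])],[np.sin(p[2]),np.cos(p[2])]]);return np.c_[m[:,:2]@R.T+p[:2],m[:,2]]
f=lambda p:np.r_[proj(c,W(p))-a,proj(s,W(p))-b].ravel()
r=least_squares(f,[.59,-.27,0],loss="soft_l1");p=r.x
print(p,np.degrees(p[2]));print(f(p).reshape(-1,2).T)
h=least_squares(lambda q:np.r_[proj(c,q)-T([(487,409)]),proj(s,q)-U([(374,142)])].ravel(),[.5,-.27,.1])
w=h.x[:2]-p[:2];t=p[2];print("handle",h.x,h.fun,"st xy",w@[np.cos(t),np.sin(t)],w@[-np.sin(t),np.cos(t)])
E
python3 st.py
```

```text
[ 0.5908 -0.2694  0.0101] 0.5771760324141543
[[-0.5208 -0.2361  1.4021 -0.5128 -0.7265 -0.588  -0.2022 -0.0712 -0.2268
  -0.3079  0.7377 -1.3181]
 [ 0.478   0.5581  1.5802  2.0203 -0.6727 -0.3055 -0.3704  0.1372 -0.1895
   0.1493  1.9978  2.8887]]
handle [ 0.4903 -0.2755  0.0679] [-2.0296 -0.0825 -2.0878 -0.1712] st xy -0.1005944336230786 -0.005133229703611627
```

```bash
cat >> st.py <<'E'
print("--")
for x in(-.1,-.11):
  for z in(.04,.06,.08,.1,.12):
    q=np.array([[p[0]+x*np.cos(t),p[1]+x*np.sin(t),z]])
    print(x,z,(proj(c,q)[0]-[245,130]+.5)*4.4,(proj(s,q)[0]-[85,160]+.5)*6.2)
A=c["pixels"][208:232,335:372,::-1];B=s["pixels"][178:204,135:160,::-1]
f=lambda i:cv2.resize(i,(390,390*i.shape[0]//i.shape[1]),interpolation=cv2.INTER_NEAREST)
A,B=f(A),f(B);h=max(A.shape[0],B.shape[0]);C=np.zeros((h,790,3),np.uint8);C[:A.shape[0],:390]=A;C[:B.shape[0],400:]=B
cv2.imwrite("pics/hd.png",cv2.convertScaleAbs(C,alpha=1.6,beta=10))
E
python3 st.py
```

```text
[ 0.5908 -0.2694  0.0101] 0.5771760324141543
[[-0.5208 -0.2361  1.4021 -0.5128 -0.7265 -0.588  -0.2022 -0.0712 -0.2268
  -0.3079  0.7377 -1.3181]
 [ 0.478   0.5581  1.5802  2.0203 -0.6727 -0.3055 -0.3704  0.1372 -0.1895
   0.1493  1.9978  2.8887]]
handle [ 0.4903 -0.2755  0.0679] [-2.0296 -0.0825 -2.0878 -0.1712] st xy -0.1005944336230786 -0.005133229703611627
--
-0.1 0.04 [461.3333 413.0861] [382.1123 177.8358]
-0.1 0.06 [468.278 409.741] [374.83  151.387]
-0.1 0.08 [475.458  406.2829] [367.3763 124.27  ]
-0.1 0.1 [482.8854 402.7059] [359.7456  96.4607]
-0.1 0.12 [490.5732 399.0036] [351.9321  67.9343]
-0.11 0.04 [462.2184 427.1342] [381.108  163.7122]
-0.11 0.06 [469.1893 424.0176] [373.8587 137.2306]
-0.11 0.08 [476.3967 420.7955] [366.44   110.0844]
-0.11 0.1 [483.8528 417.4624] [358.8465  82.25  ]
-0.11 0.12 [491.5708 414.0124] [351.0724  53.7026]
```

View pics/hd.png

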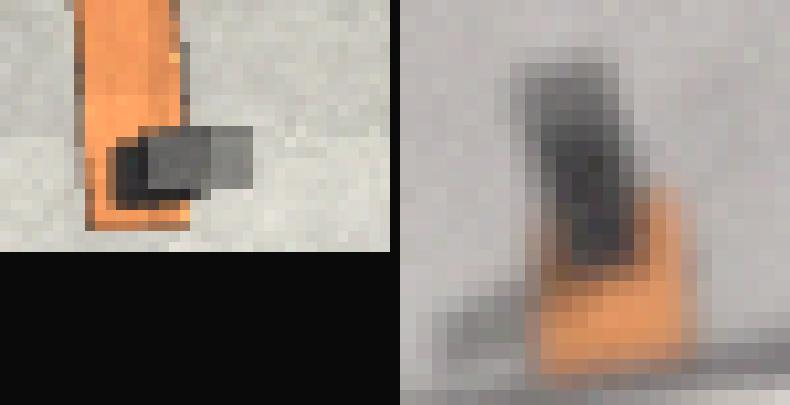

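```bash
cat >> st.py <<'E'
print("==")
h=least_squares(lambda q:np.r_[proj(c,q)-[[351.5,222.5]],proj(s,q)-[[145.4,183.]]].ravel(),[.5,-.27,.1])
w=h.x[:2]-p[:2];print("handle",h.x,h.fun,"st xy",w@[np.cos(t),np.sin(t)],w@[-np.sin(t),np.cos(t)])
E
python3 st.py|sed -n '/==/,$p'
```

```text
==
handle [ 0.4908 -0.2697  0.0642] [-0.4596 -0.02   -0.4724 -0.0375] st xy -0.10005153237609062 0.0006887378644373611
```

```bash
cat > mv.py <<'E'
# usage: mv.py x y z yaw  [x y z yaw ...]: shares for one call from the present pose
import sys;from h import *
np.set_printoptions(precision=4,suppress=True)
o=robot.observe();R=o["tcp_rot"];y0=np.degrees(np.arctan2(R[1,0],R[0,0]))
print("t %.1f"%o["t"],o["position"],"yaw %.2f gap %.1f grip %.1f"%(y0,o["finger_gap"]*85.4,o["grip_force"]),o["contact_force"])
for q in np.array(sys.argv[1:],float).reshape(-1,4):
    d=R.T@(q[:3]-o["position"]);print(d/.4,"turn %.4f"%((y0-q[3])/60),"rows %.1f"%(np.linalg.norm(d)/.05))
E
python3 mv.py .491 -.2695 .15 .6 .491 -.2695 .1 .6
```

```text
t 0.6 [ 0.2717 -0.5628  0.2313] yaw 25.77 gap 85.5 grip 0.0 [0.3403 0.2953 0.0531]
[ 0.8126 -0.422   0.2032] turn 0.4195 rows 7.5
[ 0.8126 -0.422   0.3282] turn 0.4195 rows 7.8
```

Request:
apply_moves(steps=[[[0.81,-0.422,0.1],0.42,50],[[0.8126,-0.422,0.2],0.4195,50],[[0.8126,-0.422,0.2],0.4195,50],[[0.8126,-0.422,0.2],0.4195,50],[[0.8126,-0.422,0.2],0.4195,50],[[0.8126,-0.422,0.2],0.4195,50],[[0.8126,-0.422,0.2],0.4195,50],[[0.8126,-0.422,0.2],0.4195,50]], newtons=60)

```text
t: 1.35
position: [0.4931, -0.2656, 0.1506]
tcp_rot: [[1.0, 0.014, 0.0], [0.014, -1.0, 0.001], [0.0, -0.001, -1.0]]
contact_force: [0.6, -0.6, -0.9]
finger_gap: 0.588
grip_force: 0.0
```

Request:
apply_moves(steps=[[[0,0,0],0,50],[[0,0,0],0,50],[[0,0,0],0,50]])

```text
t: 1.65
position: [0.4905, -0.2707, 0.1516]
tcp_rot: [[1.0, 0.009, 0.0], [0.009, -1.0, -0.001], [0.0, 0.001, -1.0]]
contact_force: [-0.2, 0.1, -0.0]
finger_gap: 0.584
grip_force: 0.0
```

```bash
python3 mv.py .491 -.2695 .032 .6
```

```text
t 1.6 [ 0.4905 -0.2707  0.1516] yaw 0.52 gap 49.9 grip 0.0 [-0.2066  0.0765 -0.0068]
[ 0.0014 -0.0031  0.2989] turn -0.0014 rows 2.4
```

Request:
apply_moves(steps=[[[0.001,-0.002,0.12],0,50],[[0.001,-0.002,0.24],0,50],[[0.001,-0.002,0.3],0,50],[[0.001,-0.002,0.3],0,50],[[0.001,-0.002,0.3],0,0],[[0.001,-0.002,0.3],0,0],[[0.001,-0.002,0.3],0,0],[[0.001,-0.002,0.3],0,0]])

```text
t: 2.45
position: [0.4924, -0.2705, 0.0334]
tcp_rot: [[1.0, 0.009, 0.003], [0.009, -1.0, -0.003], [0.003, 0.003, -1.0]]
contact_force: [-0.4, -6.7, 5.6]
finger_gap: 0.199
grip_force: 59.9
```

Request:
apply_moves(steps=[[[0,0,0],0,0],[[0,0,0],0,0],[[0,0,0],0,0]])

```text
t: 2.75
position: [0.4924, -0.2705, 0.0334]
tcp_rot: [[1.0, 0.009, 0.003], [0.009, -1.0, -0.003], [0.003, 0.003, -1.0]]
contact_force: [-0.1, -7.1, 6.5]
finger_gap: 0.201
grip_force: 59.9
```

```bash
python3 mv.py .491 -.2695 .032 .6
```

```text
t 2.8 [ 0.4924 -0.2705  0.0334] yaw 0.53 gap 17.2 grip 59.9 [-0.1268 -7.1337  6.5327]
[-0.0034 -0.0026  0.0034] turn -0.0011 rows 0.0
```

Request:
apply_moves(steps=[[[-0.04,0,0],0,0],[[-0.08,0,0],0,0],[[-0.12,0,0],0,0],[[-0.16,0,0],0,0],[[-0.2,0,0],0,0],[[-0.22,0,0],0,0],[[-0.24,0,0],0,0],[[-0.24,0,0],0,0]])

```text
t: 3.55
position: [0.3958, -0.2717, 0.0333]
tcp_rot: [[1.0, 0.009, 0.003], [0.009, -1.0, -0.003], [0.003, 0.003, -1.0]]
contact_force: [-0.9, -7.5, 9.3]
finger_gap: 0.197
grip_force: 62.2
```

Request:
apply_moves(steps=[[[-0.01,0,0],0,0],[[-0.02,0,0],0,0],[[-0.025,0,0],0,0],[[-0.03,0,0],0,0],[[-0.03,0,0],0,0]])

```text
t: 4.05
position: [0.3879, -0.2718, 0.0334]
tcp_rot: [[1.0, 0.011, 0.009], [0.011, -1.0, -0.004], [0.009, 0.004, -1.0]]
contact_force: [17.0, -6.8, -5.9]
finger_gap: 0.199
grip_force: 60.0
```

Request:
apply_moves(steps=[[[0.005,0,0],0,45],[[0.008,0,0],0,45],[[0.008,0,0],0,45],[[0.008,0,0],0,45],[[0.008,0,-0.12],0,45],[[0.008,0,-0.24],0,45],[[0.008,0,-0.34],0,45],[[0.008,0,-0.34],0,45]], newtons=40)

```text
t: 4.85
position: [0.3883, -0.271, 0.1719]
tcp_rot: [[1.0, 0.01, 0.006], [0.01, -1.0, -0.003], [0.006, 0.003, -1.0]]
contact_force: [-0.4, -0.8, -0.4]
finger_gap: 0.529
grip_force: 0.0
```

```bash
python3 mv.py .5766 .1418 .15 3.76;  python3 mv.py .5766 .1048 .15 3.76
python3 - <<'E'
from h import *
c=cam(); crop(c,130,130,410,265,2.8,"t2.png")
E
```

```text
t 4.8 [ 0.3883 -0.271   0.1719] yaw 0.57 gap 45.1 grip 0.0 [-0.4157 -0.8394 -0.4006]
[ 0.4808 -1.0274  0.054 ] turn -0.0532 rows 9.1
t 4.8 [ 0.3883 -0.271   0.1719] yaw 0.57 gap 45.1 grip 0.0 [-0.4157 -0.8394 -0.4006]
[ 0.4798 -0.9349  0.0543] turn -0.0532 rows 8.4
```

View pics/t2.png

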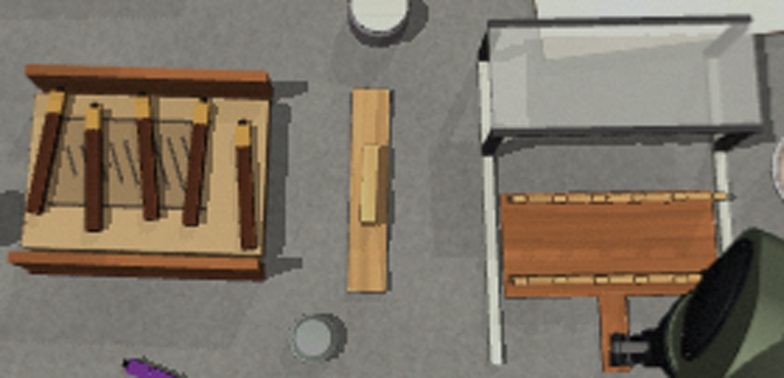

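The rest is fully out: the far rail is at crop row 198, the near rail at row 281, and the five holders and the bridge are unchanged. Going to the rightmost holder.

Request:
apply_moves(steps=[[[0.06,-0.12,0.0],0,45],[[0.48,-0.98,0.05],-0.053,45],[[0.48,-0.98,0.05],-0.053,45],[[0.48,-0.98,0.05],-0.053,45],[[0.48,-0.98,0.05],-0.053,45],[[0.48,-0.98,0.05],-0.053,45],[[0.48,-0.98,0.05],-0.053,45],[[0.48,-0.98,0.05],-0.053,45]])

```text
t: 5.7
position: [0.5585, 0.0927, 0.1478]
tcp_rot: [[0.998, 0.066, -0.002], [0.066, -0.998, -0.001], [-0.002, 0.0, -1.0]]
contact_force: [0.6, -0.5, 0.7]
finger_gap: 0.528
grip_force: 0.0
```

Request:
apply_moves(steps=[[[0,0,0],0,45],[[0,0,0],0,45],[[0,0,0],0,45],[[0,0,0],0,45]])

```text
t: 6.1
position: [0.5583, 0.0894, 0.1489]
tcp_rot: [[0.998, 0.064, -0.001], [0.064, -0.998, -0.001], [-0.001, 0.0, -1.0]]
contact_force: [0.6, 0.6, -0.1]
finger_gap: 0.529
grip_force: 0.0
```

```bash
python3 mv.py .5766 .1418 .048 3.76;python3 - <<'E'
from h import *
c=cam()
print(back(c,[(130+513/2.8-.5,130+198/2.8-.5),(130+718/2.8-.5,130+196/2.8-.5)],.0608+.012),back(c,[(130+516/2.8-.5,130+281/2.8-.5)],.0452+.012))
E
```

```text
t 6.1 [0.5583 0.0894 0.1489] yaw 3.68 gap 45.1 grip 0.0 [ 0.6123  0.6364 -0.0694]
[ 0.0544 -0.1278  0.2523] turn -0.0013 rows 2.3
[[ 0.55897354 -0.15349842  0.0728    ]
 [ 0.56031255 -0.37813352  0.0728    ]] [[ 0.4692073  -0.15607467  0.0572    ]]
```

Request:
apply_moves(steps=[[[0.03,-0.08,0.0],0,45],[[0.0544,-0.128,0.05],0,40],[[0.0544,-0.128,0.15],0,40],[[0.0544,-0.128,0.22],0,40],[[0.0544,-0.128,0.252],0,40],[[0.0544,-0.128,0.252],0,40],[[0.0544,-0.128,0.252],0,0],[[0.0544,-0.128,0.252],0,0]])

```text
t: 6.95
position: [0.5779, 0.1433, 0.0501]
tcp_rot: [[0.998, 0.065, 0.002], [0.065, -0.998, 0.001], [0.002, -0.001, -1.0]]
contact_force: [-0.4, -0.7, 4.1]
finger_gap: 0.174
grip_force: 39.1
```

Request:
apply_moves(steps=[[[0,0,0],0,0],[[0,0,0],0,0],[[0,0,0],0,0]])

```text
t: 7.25
position: [0.5779, 0.1433, 0.0501]
tcp_rot: [[0.998, 0.066, 0.002], [0.066, -0.998, 0.001], [0.002, -0.0, -1.0]]
contact_force: [-0.6, 0.3, 7.8]
finger_gap: 0.177
grip_force: 40.1
```

```bash
cat > ov.py <<'E'
from h import *
c=cam();im=cv2.resize(c["pixels"][130:265,270:400,::-1],None,fx=4.4,fy=4.4,interpolation=cv2.INTER_CUBIC)
a=.0101;R=np.array([[np.cos(a),-np.sin(a)],[np.sin(a),np.cos(a)]])
for x in(-.045,.045):
  for y in(-.110,-.066,-.022,.022,.066,.110):
    q=R@[x*np.cos(.1745)-.012*.17,y]+[.518,-.2705]; p=(proj(c,[[*q,.053+x*.1736+.012]])[0]-[270,130]+.5)*4.4
    cv2.circle(im,(int(p[0]),int(p[1])),2,(255,0,0),-1)
cv2.imwrite("pics/ov.png",im)
E
python3 ov.py;python3 mv.py .5766 .1418 .15 0.57
```

```text
t 7.3 [0.5779 0.1433 0.0501] yaw 3.75 gap 14.6 grip 40.1 [-1.0406 -1.2792  8.7029]
[-0.0029  0.0034 -0.2498] turn 0.0530 rows 2.0
```

View pics/ov.png

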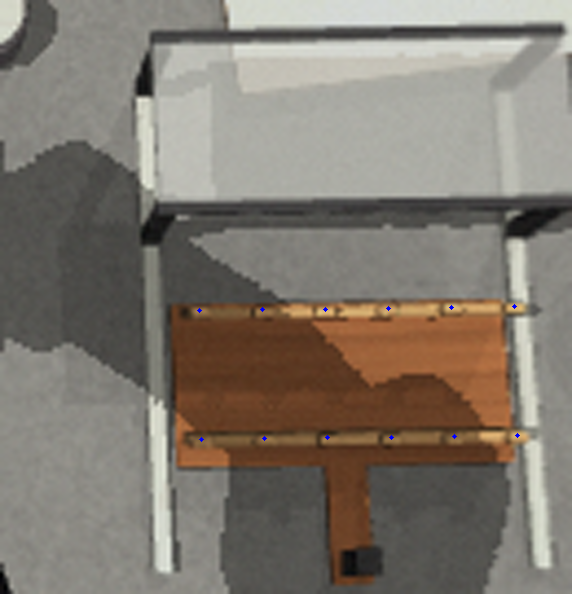

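The predicted teeth (dots) land on the real teeth, so the rack middle is at (0.518, -0.2705). The first holder is gripped.

```bash
python3 mv.py .5779 .1433 .14 .57 .54 -.16 .14 .57
```

```text
t 7.3 [0.5779 0.1433 0.0501] yaw 3.75 gap 14.6 grip 40.1 [-1.0406 -1.2792  8.7029]
[ 0.0005 -0.0002 -0.2248] turn 0.0530 rows 1.8
[-0.1437  0.7503 -0.2254] turn 0.0530 rows 6.4
```

Request:
apply_moves(steps=[[[0,0,-0.11],0,0],[[0,0,-0.225],0,0],[[-0.144,0.75,-0.225],0.053,0],[[-0.144,0.75,-0.225],0.053,0],[[-0.144,0.75,-0.225],0.053,0],[[-0.144,0.75,-0.225],0.053,0],[[-0.144,0.75,-0.225],0.053,0],[[-0.144,0.75,-0.225],0.053,0]])

```text
t: 8.1
position: [0.5398, -0.1564, 0.1397]
tcp_rot: [[1.0, 0.011, 0.002], [0.011, -1.0, -0.0], [0.002, 0.0, -1.0]]
contact_force: [1.5, 0.0, -0.9]
finger_gap: 0.177
grip_force: 39.3
```

Request:
apply_moves(steps=[[[-0.06,0.4,0],0,0],[[-0.06,0.4,0],0,0],[[-0.06,0.4,0],0,0],[[-0.06,0.4,0],0,0],[[-0.06,0.4,0],0,0]])

```text
t: 8.6
position: [0.5169, -0.3172, 0.1392]
tcp_rot: [[1.0, 0.007, 0.001], [0.007, -1.0, -0.001], [0.001, 0.001, -1.0]]
contact_force: [1.0, 1.0, -1.5]
finger_gap: 0.174
grip_force: 39.3
```

```bash
python3 mv.py .513 -.3585 .09 .57 .513 -.3585 .068 .57  .513 -.3585 .058 .57
```

```text
t 8.6 [ 0.5169 -0.3172  0.1392] yaw 0.38 gap 14.8 grip 39.3 [ 0.9583  1.0265 -1.4858]
[-0.0104  0.103   0.1231] turn -0.0032 rows 1.3
[-0.0105  0.103   0.1781] turn -0.0032 rows 1.6
[-0.0105  0.1029  0.2031] turn -0.0032 rows 1.8
```

Request:
apply_moves(steps=[[[-0.0105,0.103,0],0,0],[[-0.0105,0.103,0.05],0,0],[[-0.0105,0.103,0.12],0,0],[[-0.0105,0.103,0.16],0,0],[[-0.0105,0.103,0.178],0,0],[[-0.0105,0.103,0.185],0,0],[[-0.0105,0.103,0.19],0,0],[[-0.0105,0.103,0.195],0,0]])

```text
t: 9.4
position: [0.515, -0.3552, 0.0619]
tcp_rot: [[1.0, 0.012, 0.002], [0.012, -1.0, -0.0], [0.002, 0.0, -1.0]]
contact_force: [-2.1, 4.0, 7.2]
finger_gap: 0.172
grip_force: 40.6
```

Request:
apply_moves(steps=[[[0,0,0.005],0,0],[[0,0,0.007],0,0],[[0,0,0.007],0,0]])

```text
t: 9.7
position: [0.5146, -0.3555, 0.0584]
tcp_rot: [[1.0, 0.011, 0.001], [0.011, -1.0, -0.0], [0.001, 0.0, -1.0]]
contact_force: [0.2, 3.5, 5.3]
finger_gap: 0.17
grip_force: 44.7
```

Request:
apply_moves(steps=[[[0,0,0],0,32],[[0,0,0],0,32],[[0,0,0],0,32],[[0,0,-0.1],0,34],[[0,0,-0.2],0,34],[[0,0,-0.22],0,40],[[0,0,-0.22],0,40]])

```text
t: 10.4
position: [0.5144, -0.3564, 0.147]
tcp_rot: [[1.0, 0.01, 0.002], [0.01, -1.0, -0.001], [0.002, 0.001, -1.0]]
contact_force: [0.2, -0.4, -0.8]
finger_gap: 0.464
grip_force: 0.0
```

```bash
python3 mv.py .6036 .1973 .15 -4.09 .58 .03 .15 -4.09
```

```text
t 10.4 [ 0.5144 -0.3564  0.147 ] yaw 0.58 gap 39.6 grip 0.0 [ 0.1961 -0.3589 -0.8075]
[ 0.237  -1.3819 -0.0089] turn 0.0779 rows 11.2
[ 0.1738 -0.9643 -0.0084] turn 0.0779 rows 7.8
```

Request:
apply_moves(steps=[[[0.174,-0.964,-0.01],0.078,40],[[0.174,-0.964,-0.01],0.078,40],[[0.174,-0.964,-0.01],0.078,40],[[0.174,-0.964,-0.01],0.078,40],[[0.174,-0.964,-0.01],0.078,40],[[0.174,-0.964,-0.01],0.078,40],[[0.174,-0.964,-0.01],0.078,40],[[0.174,-0.964,-0.01],0.078,40]])

```text
t: 11.2
position: [0.5788, 0.0333, 0.1481]
tcp_rot: [[0.998, -0.07, -0.002], [-0.07, -0.998, 0.0], [-0.002, -0.0, -1.0]]
contact_force: [0.7, 0.0, -0.3]
finger_gap: 0.469
grip_force: 0.0
```

Request:
apply_moves(steps=[[[0.0,0,0.0],0,40],[[0,0,0],0,40]])

```text
t: 11.4
position: [0.5788, 0.0311, 0.1482]
tcp_rot: [[0.998, -0.069, -0.002], [-0.069, -0.998, -0.0], [-0.002, 0.001, -1.0]]
contact_force: [0.6, -0.9, -0.0]
finger_gap: 0.469
grip_force: 0.0
```

```bash
python3 mv.py .6036 .1973 .15 -4.09 .6036 .1973 .0485 -4.09
```

```text
t 11.4 [0.5788 0.0311 0.1482] yaw -3.97 gap 40.1 grip 0.0 [ 0.6497 -0.8539 -0.0464]
[ 0.0331 -0.4189 -0.0048] turn 0.0020 rows 3.4
[ 0.0336 -0.419   0.249 ] turn 0.0020 rows 3.9
```

Request:
apply_moves(steps=[[[0.033,-0.419,0],0.002,40],[[0.033,-0.419,0],0.002,40],[[0.033,-0.419,0],0.002,40],[[0.033,-0.419,0],0.002,40],[[0.033,-0.419,0.1],0.002,40],[[0.033,-0.419,0.2],0.002,40],[[0.033,-0.419,0.249],0.002,40],[[0.033,-0.419,0.249],0.002,40]])

```text
t: 12.2
position: [0.6029, 0.194, 0.0466]
tcp_rot: [[0.997, -0.075, -0.005], [-0.075, -0.997, -0.003], [-0.005, 0.003, -1.0]]
contact_force: [0.4, -0.6, 0.8]
finger_gap: 0.468
grip_force: 0.0
```

Request:
apply_moves(steps=[[[0,0,0],0,0],[[0,0,0],0,0],[[0,0,0],0,0],[[0,0,0],0,0],[[0,0,0],0,0]])

```text
t: 12.7
position: [0.6053, 0.1965, 0.0513]
tcp_rot: [[0.997, -0.074, 0.002], [-0.074, -0.997, 0.0], [0.002, -0.0, -1.0]]
contact_force: [-0.4, -1.8, 8.9]
finger_gap: 0.171
grip_force: 41.1
```

```bash
python3 mv.py .6036 .1973 .14 0.57 .555 -.1 .14 .57; sed -i 's/"pics.ov.png"/"pics\/ov2.png"/' ov.py; python3 ov.py
```

```text
t 12.7 [0.6053 0.1965 0.0513] yaw -4.22 gap 14.6 grip 41.1 [-0.3858 -1.8174  8.8987]
[-0.004  -0.0017 -0.2217] turn -0.0798 rows 1.8
[-0.0705  0.7485 -0.2221] turn -0.0798 rows 6.3
```

View pics/ov2.png

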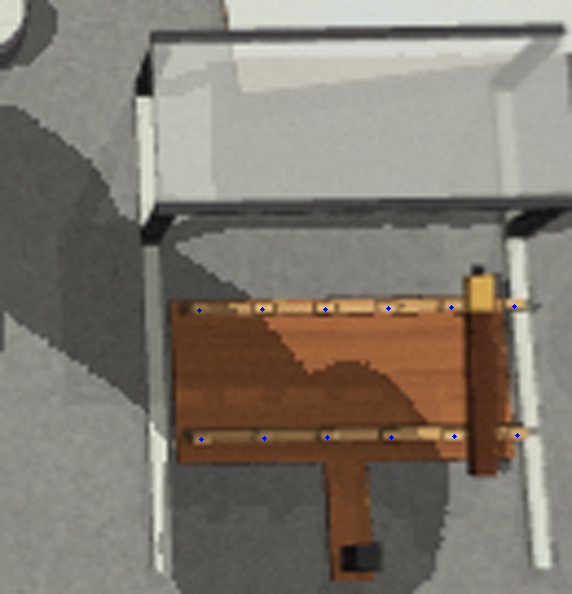

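Holder 5 lies in slot 1 (crop column 482, between the teeth). The second holder is gripped, so I carry it to slot 2.

Request:
apply_moves(steps=[[[0,0,-0.11],0,0],[[-0.004,0,-0.222],-0.04,0],[[-0.07,0.75,-0.222],-0.08,0],[[-0.07,0.75,-0.222],-0.08,0],[[-0.07,0.75,-0.222],-0.08,0],[[-0.07,0.75,-0.222],-0.08,0],[[-0.07,0.75,-0.222],-0.08,0],[[-0.07,0.75,-0.222],-0.08,0]])

```text
t: 13.55
position: [0.5544, -0.1013, 0.1396]
tcp_rot: [[1.0, 0.011, 0.001], [0.011, -1.0, -0.0], [0.001, 0.0, -1.0]]
contact_force: [2.0, -0.3, -0.7]
finger_gap: 0.171
grip_force: 40.1
```

Request:
apply_moves(steps=[[[-0.1,0.5,0],0,0],[[-0.1,0.5,0],0,0],[[-0.1,0.5,0],0,0],[[-0.1,0.5,0],0,0],[[-0.1,0.5,0],0,0],[[-0.1,0.5,0],0,0]])

```text
t: 14.15
position: [0.5163, -0.3014, 0.1392]
tcp_rot: [[1.0, 0.008, 0.001], [0.008, -1.0, -0.001], [0.0, 0.001, -1.0]]
contact_force: [0.4, 0.9, -0.7]
finger_gap: 0.176
grip_force: 40.1
```

```bash
python3 mv.py .513 -.3145 .09 .57 .513 -.3145 .068 .57  .513 -.3145 .059 .57
```

```text
t 14.2 [ 0.5163 -0.3014  0.1392] yaw 0.43 gap 15.0 grip 40.1 [ 0.4155  0.9467 -0.7046]
[-0.0086  0.0326  0.1231] turn -0.0023 rows 1.0
[-0.0086  0.0326  0.1781] turn -0.0023 rows 1.4
[-0.0086  0.0326  0.2006] turn -0.0023 rows 1.6
```

Request:
apply_moves(steps=[[[-0.0086,0.033,0],0,0],[[-0.0086,0.033,0.05],0,0],[[-0.0086,0.033,0.12],0,0],[[-0.0086,0.033,0.16],0,0],[[-0.0086,0.033,0.178],0,0],[[-0.0086,0.033,0.185],0,0],[[-0.0086,0.033,0.19],0,0],[[-0.0086,0.033,0.195],0,0]])

```text
t: 14.95
position: [0.5147, -0.3125, 0.0621]
tcp_rot: [[1.0, 0.012, 0.002], [0.012, -1.0, -0.0], [0.002, 0.0, -1.0]]
contact_force: [-1.2, 3.7, 7.0]
finger_gap: 0.174
grip_force: 41.3
```

Request:
apply_moves(steps=[[[0,0,0.005],0,0],[[0,0,0.005],0,0],[[0,0,0.005],0,0]])

```text
t: 15.25
position: [0.5146, -0.3125, 0.0601]
tcp_rot: [[1.0, 0.012, 0.002], [0.012, -1.0, -0.0], [0.002, 0.0, -1.0]]
contact_force: [-0.9, 2.3, 4.8]
finger_gap: 0.17
grip_force: 41.3
```

Request:
apply_moves(steps=[[[0,0,0],0,32],[[0,0,0],0,32],[[0,0,0],0,32],[[0,0,-0.1],0,34],[[0,0,-0.2],0,34],[[0,0,-0.22],0,40],[[0,0,-0.22],0,40]])

```text
t: 15.95
position: [0.5143, -0.3134, 0.1483]
tcp_rot: [[1.0, 0.01, 0.003], [0.01, -1.0, -0.001], [0.002, 0.001, -1.0]]
contact_force: [0.1, 0.4, -0.7]
finger_gap: 0.47
grip_force: 0.0
```

```bash
python3 mv.py .61 .2536 .15 6.13 .585 .07 .15 6.13
```

```text
t 15.9 [ 0.5143 -0.3134  0.1483] yaw 0.60 gap 40.1 grip 0.0 [ 0.1231  0.3996 -0.7172]
[ 0.254  -1.4149 -0.0055] turn -0.0922 rows 11.5
[ 0.1867 -0.9565 -0.005 ] turn -0.0922 rows 7.8
```

Request:
apply_moves(steps=[[[0.187,-0.957,-0.01],-0.092,40],[[0.187,-0.957,-0.01],-0.092,40],[[0.187,-0.957,-0.01],-0.092,40],[[0.187,-0.957,-0.01],-0.092,40],[[0.187,-0.957,-0.01],-0.092,40],[[0.187,-0.957,-0.01],-0.092,40],[[0.187,-0.957,-0.01],-0.092,40],[[0.187,-0.957,-0.01],-0.092,40]])

```text
t: 16.75
position: [0.5838, 0.0738, 0.1494]
tcp_rot: [[0.994, 0.108, -0.002], [0.108, -0.994, 0.0], [-0.002, -0.001, -1.0]]
contact_force: [-0.1, 0.1, 0.7]
finger_gap: 0.466
grip_force: 0.0
```

Request:
apply_moves(steps=[[[0,0,0],0,40],[[0,0,0],0,40]])

```text
t: 16.95
position: [0.5837, 0.0712, 0.1494]
tcp_rot: [[0.994, 0.108, -0.002], [0.108, -0.994, -0.0], [-0.002, 0.0, -1.0]]
contact_force: [-0.6, -0.5, -1.2]
finger_gap: 0.467
grip_force: 0.0
```

```bash
python3 mv.py .61 .2536 .0515 6.13
```

```text
t 16.9 [0.5837 0.0712 0.1494] yaw 6.23 gap 39.9 grip 0.0 [-0.5584 -0.5066 -1.2128]
[ 0.1153 -0.4463  0.2443] turn 0.0016 rows 4.2
```

Request:
apply_moves(steps=[[[0.115,-0.446,0],0.002,40],[[0.115,-0.446,0],0.002,40],[[0.115,-0.446,0],0.002,40],[[0.115,-0.446,0],0.002,40],[[0.115,-0.446,0.1],0.002,40],[[0.115,-0.446,0.2],0.002,40],[[0.115,-0.446,0.244],0.002,40],[[0.115,-0.446,0.244],0.002,40]])

```text
t: 17.75
position: [0.61, 0.2508, 0.0506]
tcp_rot: [[0.995, 0.103, -0.004], [0.103, -0.995, -0.002], [-0.004, 0.002, -1.0]]
contact_force: [0.5, 0.3, -0.6]
finger_gap: 0.467
grip_force: 0.0
```

Request:
apply_moves(steps=[[[0,0,0],0,0],[[0,0,0],0,0],[[0,0,0],0,0],[[0,0,0],0,0],[[0,0,0],0,0]])

```text
t: 18.25
position: [0.6123, 0.2529, 0.0552]
tcp_rot: [[0.995, 0.104, 0.003], [0.104, -0.995, 0.001], [0.003, -0.001, -1.0]]
contact_force: [-0.5, -2.1, 8.1]
finger_gap: 0.17
grip_force: 40.0
```

```bash
python3 mv.py .61 .2536 .14 0.57 .57 -.05 .14 .57
```

```text
t 18.2 [0.6123 0.2529 0.0552] yaw 5.97 gap 14.5 grip 40.0 [-0.5454 -2.0806  8.0912]
[-0.005  -0.0025 -0.212 ] turn 0.0900 rows 1.7
[-0.1834  0.742  -0.2129] turn 0.0900 rows 6.3
```

Request:
apply_moves(steps=[[[0,0,-0.11],0,0],[[-0.005,0,-0.212],0.04,0],[[-0.183,0.742,-0.212],0.09,0],[[-0.183,0.742,-0.212],0.09,0],[[-0.183,0.742,-0.212],0.09,0],[[-0.183,0.742,-0.212],0.09,0],[[-0.183,0.742,-0.212],0.09,0],[[-0.183,0.742,-0.212],0.09,0]])

```text
t: 19.05
position: [0.5699, -0.0467, 0.1393]
tcp_rot: [[1.0, 0.011, 0.002], [0.011, -1.0, -0.0], [0.002, 0.0, -1.0]]
contact_force: [1.2, 0.7, -0.9]
finger_gap: 0.169
grip_force: 39.2
```

Request:
apply_moves(steps=[[[-0.14,0.54,0],0,0],[[-0.14,0.54,0],0,0],[[-0.14,0.54,0],0,0],[[-0.14,0.54,0],0,0],[[-0.14,0.54,0],0,0],[[-0.14,0.54,0],0,0]])

```text
t: 19.65
position: [0.515, -0.2657, 0.139]
tcp_rot: [[1.0, 0.005, 0.001], [0.005, -1.0, -0.002], [0.001, 0.002, -1.0]]
contact_force: [1.0, 0.0, -0.4]
finger_gap: 0.173
grip_force: 39.3
```

```bash
python3 mv.py .513 -.2715 .073 .57  .513 -.2715 .0645 .57
python3 - <<'E'
from h import *
c=cam(); crop(c,235,120,400,260,4,"c3.png")
E
```

```text
t 19.6 [ 0.515  -0.2657  0.139 ] yaw 0.28 gap 14.8 grip 39.3 [ 0.955   0.0299 -0.4281]
[-0.0051  0.0141  0.1651] turn -0.0049 rows 1.3
[-0.0052  0.0141  0.1864] turn -0.0049 rows 1.5
```

View pics/c3.png

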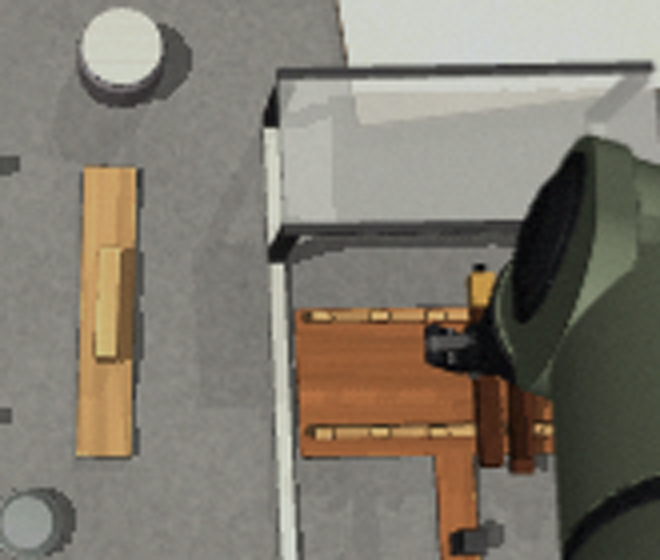

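The third holder is held over slot 3 (crop column 488), with holder 4 in slot 2 (column 521). The bridge has not moved.

Request:
apply_moves(steps=[[[-0.005,0.014,0],0,0],[[-0.005,0.014,0.05],0,0],[[-0.005,0.014,0.11],0,0],[[-0.005,0.014,0.15],0,0],[[-0.005,0.014,0.166],0,0],[[-0.005,0.014,0.172],0,0],[[-0.005,0.014,0.178],0,0],[[-0.005,0.014,0.184],0,0]])

```text
t: 20.5
position: [0.5153, -0.2664, 0.0656]
tcp_rot: [[1.0, 0.012, 0.002], [0.012, -1.0, -0.0], [0.002, 0.0, -1.0]]
contact_force: [-2.6, 1.8, 4.8]
finger_gap: 0.167
grip_force: 40.2
```

Request:
apply_moves(steps=[[[0,0,0.005],0,0],[[0,0,0.005],0,0],[[0,0,0.005],0,0]])

```text
t: 20.8
position: [0.5153, -0.2664, 0.0637]
tcp_rot: [[1.0, 0.012, 0.002], [0.012, -1.0, -0.0], [0.002, 0.0, -1.0]]
contact_force: [-1.5, 3.2, 5.6]
finger_gap: 0.169
grip_force: 40.3
```

Request:
apply_moves(steps=[[[0,0,0],0,32],[[0,0,0],0,32],[[0,0,0],0,32],[[0,0,-0.1],0,34],[[0,0,-0.2],0,34],[[0,0,-0.22],0,40],[[0,0,-0.22],0,40]])

```text
t: 21.5
position: [0.5151, -0.2673, 0.1519]
tcp_rot: [[1.0, 0.01, 0.003], [0.01, -1.0, -0.001], [0.003, 0.001, -1.0]]
contact_force: [0.1, -1.0, -1.1]
finger_gap: 0.473
grip_force: 0.0
```

```bash
python3 mv.py .5977 .3122 .15 2.59 .575 .11 .15 2.59
```

```text
t 21.5 [ 0.5151 -0.2673  0.1519] yaw 0.59 gap 40.4 grip 0.0 [ 0.0957 -1.0206 -1.1066]
[ 0.2215 -1.4466  0.0036] turn -0.0333 rows 11.7
[ 0.1595 -0.9417  0.0041] turn -0.0333 rows 7.6
```

Request:
apply_moves(steps=[[[0.16,-0.942,0],-0.033,40],[[0.16,-0.942,0],-0.033,40],[[0.16,-0.942,0],-0.033,40],[[0.16,-0.942,0],-0.033,40],[[0.16,-0.942,0],-0.033,40],[[0.16,-0.942,0],-0.033,40],[[0.16,-0.942,0],-0.033,40],[[0.16,-0.942,0],-0.033,40]])

```text
t: 22.3
position: [0.5737, 0.1146, 0.1489]
tcp_rot: [[0.999, 0.048, -0.002], [0.048, -0.999, 0.001], [-0.002, -0.001, -1.0]]
contact_force: [0.0, -0.5, -0.7]
finger_gap: 0.466
grip_force: 0.0
```

Request:
apply_moves(steps=[[[0,0,0],0,40],[[0,0,0],0,40]])

```text
t: 22.5
position: [0.5737, 0.1107, 0.149]
tcp_rot: [[0.999, 0.046, -0.002], [0.046, -0.999, -0.001], [-0.002, 0.001, -1.0]]
contact_force: [0.5, -1.5, -0.0]
finger_gap: 0.466
grip_force: 0.0
```

```bash
python3 mv.py .5977 .3122 .0485 2.59
```

```text
t 22.5 [0.5737 0.1107 0.149 ] yaw 2.66 gap 39.8 grip 0.0 [ 0.5204 -1.5091 -0.0394]
[ 0.0838 -0.5006  0.2507] turn 0.0011 rows 4.5
```

Request:
apply_moves(steps=[[[0.084,-0.5,0],0.001,40],[[0.084,-0.5,0],0.001,40],[[0.084,-0.5,0],0.001,40],[[0.084,-0.5,0],0.001,40],[[0.084,-0.5,0.06],0.001,40],[[0.084,-0.5,0.16],0.001,40],[[0.084,-0.5,0.25],0.001,40],[[0.084,-0.5,0.25],0.001,40]])

```text
t: 23.3
position: [0.5981, 0.3094, 0.0462]
tcp_rot: [[0.999, 0.042, -0.004], [0.042, -0.999, -0.003], [-0.004, 0.003, -1.0]]
contact_force: [-0.8, -0.3, 0.5]
finger_gap: 0.473
grip_force: 0.0
```

Request:
apply_moves(steps=[[[0,0,0],0,0],[[0,0,0],0,0],[[0,0,0],0,0],[[0,0,0],0,0],[[0,0,0],0,0]])

```text
t: 23.8
position: [0.5991, 0.3118, 0.0508]
tcp_rot: [[0.999, 0.044, 0.0], [0.044, -0.999, 0.0], [0.0, -0.0, -1.0]]
contact_force: [0.5, 0.3, -0.5]
finger_gap: 0.171
grip_force: 40.9
```

```bash
python3 mv.py .5977 .3122 .14 0.57 .565 .01 .14 .57
```

```text
t 23.8 [0.5991 0.3118 0.0508] yaw 2.52 gap 14.6 grip 40.9 [ 0.4912  0.3119 -0.5157]
[-0.0033 -0.0013 -0.223 ] turn 0.0325 rows 1.8
[-0.1182  0.7499 -0.2232] turn 0.0325 rows 6.3
```

Request:
apply_moves(steps=[[[0,0,-0.11],0,0],[[-0.003,0,-0.223],0.01,0],[[-0.118,0.75,-0.223],0.033,0],[[-0.118,0.75,-0.223],0.033,0],[[-0.118,0.75,-0.223],0.033,0],[[-0.118,0.75,-0.223],0.033,0],[[-0.118,0.75,-0.223],0.033,0],[[-0.118,0.75,-0.223],0.033,0]])

```text
t: 24.6
position: [0.5649, 0.0116, 0.14]
tcp_rot: [[1.0, 0.01, 0.001], [0.01, -1.0, -0.0], [0.001, 0.0, -1.0]]
contact_force: [2.1, 0.1, -0.0]
finger_gap: 0.172
grip_force: 40.9
```

Request:
apply_moves(steps=[[[-0.13,0.57,0],0,0],[[-0.13,0.57,0],0,0],[[-0.13,0.57,0],0,0],[[-0.13,0.57,0],0,0],[[-0.13,0.57,0],0,0],[[-0.13,0.57,0],0,0],[[-0.13,0.57,0],0,0]])

```text
t: 25.3
position: [0.5154, -0.2153, 0.1398]
tcp_rot: [[1.0, 0.008, 0.0], [0.008, -1.0, 0.0], [0.0, -0.0, -1.0]]
contact_force: [0.5, 0.8, -0.3]
finger_gap: 0.172
grip_force: 40.9
```

```bash
python3 mv.py .5125 -.228 .069 .57  .5125 -.228 .0595 .57
```

```text
t 25.3 [ 0.5154 -0.2153  0.1398] yaw 0.46 gap 14.7 grip 40.9 [ 0.5359  0.8417 -0.2904]
[-0.0076  0.0316  0.1769] turn -0.0019 rows 1.4
[-0.0076  0.0316  0.2006] turn -0.0019 rows 1.6
```

Request:
apply_moves(steps=[[[-0.0076,0.033,0],0,0],[[-0.0076,0.033,0.05],0,0],[[-0.0076,0.033,0.12],0,0],[[-0.0076,0.033,0.16],0,0],[[-0.0076,0.033,0.178],0,0],[[-0.0076,0.033,0.185],0,0],[[-0.0076,0.033,0.19],0,0],[[-0.0076,0.033,0.195],0,0]])

```text
t: 26.1
position: [0.5136, -0.2278, 0.0627]
tcp_rot: [[1.0, 0.01, 0.002], [0.01, -1.0, -0.0], [0.002, 0.0, -1.0]]
contact_force: [-2.3, 3.8, 6.4]
finger_gap: 0.172
grip_force: 41.9
```

Request:
apply_moves(steps=[[[0,0,0.006],0,0],[[0,0,0.006],0,0],[[0,0,0.006],0,0]])

```text
t: 26.4
position: [0.5136, -0.2278, 0.0605]
tcp_rot: [[1.0, 0.01, 0.002], [0.01, -1.0, -0.0], [0.002, 0.0, -1.0]]
contact_force: [-1.8, 2.6, 4.4]
finger_gap: 0.174
grip_force: 42.0
```

Request:
apply_moves(steps=[[[0,0,0],0,32],[[0,0,0],0,32],[[0,0,0],0,32],[[0,0,-0.1],0,34],[[0,0,-0.2],0,34],[[0,0,-0.22],0,40],[[0,0,-0.22],0,40]])

```text
t: 27.1
position: [0.5133, -0.2286, 0.1487]
tcp_rot: [[1.0, 0.009, 0.003], [0.009, -1.0, -0.001], [0.003, 0.001, -1.0]]
contact_force: [-0.7, 0.3, 0.4]
finger_gap: 0.465
grip_force: 0.0
```

```bash
python3 mv.py .6166 .3669 .15 -7.15 .585 .16 .15 -7.15
```

```text
t 27.1 [ 0.5133 -0.2286  0.1487] yaw 0.53 gap 39.7 grip 0.0 [-0.7369  0.2545  0.4259]
[ 0.272  -1.4862 -0.0042] turn 0.1280 rows 12.1
[ 0.1882 -0.9698 -0.0039] turn 0.1280 rows 7.9
```

Request:
apply_moves(steps=[[[0.188,-0.97,0],0.128,40],[[0.188,-0.97,0],0.128,40],[[0.188,-0.97,0],0.128,40],[[0.188,-0.97,0],0.128,40],[[0.188,-0.97,0],0.128,40],[[0.188,-0.97,0],0.128,40],[[0.188,-0.97,0],0.128,40],[[0.188,-0.97,0],0.128,40]])

```text
t: 27.9
position: [0.5835, 0.163, 0.1457]
tcp_rot: [[0.992, -0.123, -0.002], [-0.123, -0.992, -0.0], [-0.002, 0.001, -1.0]]
contact_force: [0.9, -0.3, -0.8]
finger_gap: 0.469
grip_force: 0.0
```

Request:
apply_moves(steps=[[[0,0,0],0,40],[[0,0,0],0,40]])

```text
t: 28.1
position: [0.5833, 0.1614, 0.1455]
tcp_rot: [[0.993, -0.122, -0.002], [-0.122, -0.993, -0.001], [-0.002, 0.001, -1.0]]
contact_force: [-0.5, -1.3, 0.2]
finger_gap: 0.474
grip_force: 0.0
```

```bash
python3 mv.py .6166 .3669 .0485 -7.15
```

```text
t 28.1 [0.5833 0.1614 0.1455] yaw -7.02 gap 40.5 grip 0.0 [-0.4759 -1.3069  0.2273]
[ 0.0202 -0.5204  0.242 ] turn 0.0022 rows 4.6
```

Request:
apply_moves(steps=[[[0.02,-0.52,0],0.002,40],[[0.02,-0.52,0],0.002,40],[[0.02,-0.52,0],0.002,40],[[0.02,-0.52,0],0.002,40],[[0.02,-0.52,0.06],0.002,40],[[0.02,-0.52,0.16],0.002,40],[[0.02,-0.52,0.242],0.002,40],[[0.02,-0.52,0.242],0.002,40]])

```text
t: 28.9
position: [0.6172, 0.3634, 0.0461]
tcp_rot: [[0.992, -0.128, -0.003], [-0.128, -0.992, -0.003], [-0.003, 0.003, -1.0]]
contact_force: [1.0, -0.7, 0.3]
finger_gap: 0.465
grip_force: 0.0
```

Request:
apply_moves(steps=[[[0,0,0],0,0],[[0,0,0],0,0],[[0,0,0],0,0],[[0,0,0],0,0],[[0,0,0],0,0]])

```text
t: 29.4
position: [0.618, 0.3658, 0.0507]
tcp_rot: [[0.992, -0.126, 0.0], [-0.126, -0.992, 0.0], [0.0, -0.0, -1.0]]
contact_force: [-0.1, 0.8, -1.0]
finger_gap: 0.172
grip_force: 41.8
```

```bash
python3 mv.py .6166 .3669 .14 0.57 .575 .06 .14 .57
```

```text
t 29.4 [0.618  0.3658 0.0507] yaw -7.26 gap 14.7 grip 41.8 [-0.0893  0.8328 -0.9874]
[-0.0038 -0.0023 -0.2232] turn -0.1305 rows 1.8
[-0.01    0.7719 -0.2234] turn -0.1305 rows 6.4
```

Request:
apply_moves(steps=[[[0,0,-0.11],0,0],[[-0.004,0,-0.223],-0.06,0],[[-0.01,0.77,-0.223],-0.13,0],[[-0.01,0.77,-0.223],-0.13,0],[[-0.01,0.77,-0.223],-0.13,0],[[-0.01,0.77,-0.223],-0.13,0],[[-0.01,0.77,-0.223],-0.13,0],[[-0.01,0.77,-0.223],-0.13,0]])

```text
t: 30.2
position: [0.5756, 0.0669, 0.14]
tcp_rot: [[1.0, 0.01, 0.001], [0.01, -1.0, 0.0], [0.001, 0.0, -1.0]]
contact_force: [0.9, 0.5, -0.1]
finger_gap: 0.174
grip_force: 41.8
```

Request:
apply_moves(steps=[[[-0.155,0.59,0],0,0],[[-0.155,0.59,0],0,0],[[-0.155,0.59,0],0,0],[[-0.155,0.59,0],0,0],[[-0.155,0.59,0],0,0],[[-0.155,0.59,0],0,0],[[-0.155,0.59,0],0,0]])

```text
t: 30.9
position: [0.5161, -0.1687, 0.1398]
tcp_rot: [[1.0, 0.007, 0.0], [0.007, -1.0, -0.0], [0.0, 0.0, -1.0]]
contact_force: [0.1, 1.1, -0.1]
finger_gap: 0.171
grip_force: 41.8
```

```bash
python3 mv.py .512 -.184 .069 .57  .512 -.184 .0595 .57
```

```text
t 30.9 [ 0.5161 -0.1687  0.1398] yaw 0.41 gap 14.6 grip 41.8 [ 0.1014  1.0755 -0.0694]
[-0.0107  0.0382  0.177 ] turn -0.0027 rows 1.5
[-0.0107  0.0382  0.2008] turn -0.0027 rows 1.6
```

Request:
apply_moves(steps=[[[-0.0107,0.039,0],0,0],[[-0.0107,0.039,0.05],0,0],[[-0.0107,0.039,0.12],0,0],[[-0.0107,0.039,0.16],0,0],[[-0.0107,0.039,0.178],0,0],[[-0.0107,0.039,0.185],0,0],[[-0.0107,0.039,0.19],0,0],[[-0.0107,0.039,0.195],0,0]])

```text
t: 31.7
position: [0.5132, -0.1831, 0.0627]
tcp_rot: [[1.0, 0.01, 0.002], [0.01, -1.0, -0.0], [0.002, 0.0, -1.0]]
contact_force: [-2.4, 2.0, 5.9]
finger_gap: 0.172
grip_force: 42.7
```

Request:
apply_moves(steps=[[[0,0,0.006],0,0],[[0,0,0.006],0,0],[[0,0,0.006],0,0]])

```text
t: 32.0
position: [0.5133, -0.1831, 0.0605]
tcp_rot: [[1.0, 0.01, 0.002], [0.01, -1.0, -0.0], [0.002, 0.0, -1.0]]
contact_force: [-1.1, 2.5, 6.1]
finger_gap: 0.168
grip_force: 42.8
```

Request:
apply_moves(steps=[[[0,0,0],0,32],[[0,0,0],0,32],[[0,0,0],0,32],[[0,0,-0.1],0,34],[[0,0,-0.2],0,34],[[0,0,-0.22],0,40],[[0,0,-0.22],0,40]])

```text
t: 32.7
position: [0.513, -0.1837, 0.1486]
tcp_rot: [[1.0, 0.009, 0.003], [0.009, -1.0, -0.001], [0.003, 0.001, -1.0]]
contact_force: [-0.0, 0.3, 0.2]
finger_gap: 0.468
grip_force: 0.0
```

Request:
apply_moves(steps=[[[0,-0.3,0],0,45],[[0,-0.5,0],0,45],[[0,-0.5,0],0,45],[[0,-0.5,0],0,45],[[0,-0.5,0],0,45]])

```text
t: 33.2
position: [0.5095, 0.0237, 0.146]
tcp_rot: [[1.0, 0.018, -0.002], [0.018, -1.0, 0.002], [-0.001, -0.003, -1.0]]
contact_force: [0.7, -1.4, 0.1]
finger_gap: 0.529
grip_force: 0.0
```

```bash
sed -i 's/ov2.png/ov3.png/' ov.py; python3 ov.py; python3 mv.py .39 -.2712 .17 .57
```

```text
t 33.2 [0.5097 0.02   0.146 ] yaw 0.87 gap 44.9 grip 0.0 [-0.1703 -1.1923  0.4985]
[-0.3103  0.7232 -0.06  ] turn 0.0050 rows 6.3
```

View pics/ov3.png

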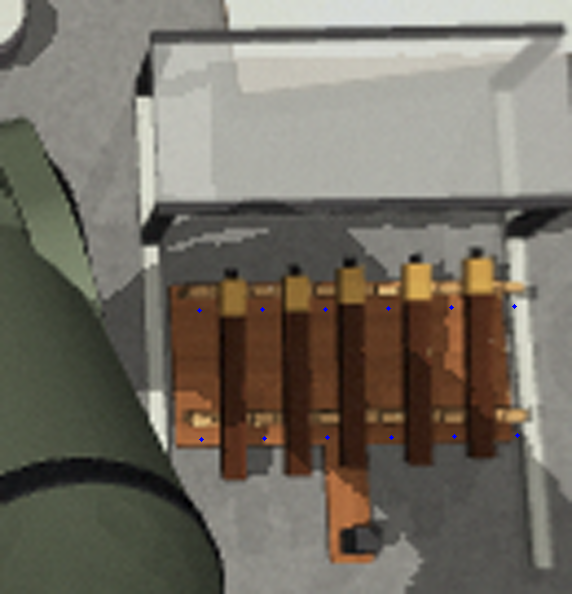

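All five holders are in their own slots (columns 233, 298, 352, 419 and 480). However, the rest crept about 13 mm inward during placing, so the left holders sit too far forward on the rails. I'll nudge those up the slope from their tail ends.

```bash
python3 mv.py .418 -.1825 .146 .57 .418 -.1825 .042 .57
```

```text
t 33.2 [0.5097 0.02   0.146 ] yaw 0.87 gap 44.9 grip 0.0 [-0.1703 -1.1923  0.4985]
[-0.2368  0.5026  0.    ] turn 0.0050 rows 4.4
[-0.2364  0.5028  0.26  ] turn 0.0050 rows 4.9
```

Request:
apply_moves(steps=[[[-0.237,0.502,0],0.005,0],[[-0.237,0.502,0],0.005,0],[[-0.237,0.502,0],0.005,0],[[-0.237,0.502,0],0.005,0],[[-0.237,0.502,0],0.005,0],[[-0.237,0.502,0],0.005,0],[[-0.237,0.502,0.1],0.005,0],[[-0.237,0.502,0.15],0.005,0]])

```text
t: 34.05
position: [0.4165, -0.1852, 0.085]
tcp_rot: [[1.0, 0.003, -0.001], [0.003, -1.0, 0.001], [-0.001, -0.001, -1.0]]
contact_force: [-0.1, -0.3, -1.0]
finger_gap: 0.004
grip_force: 0.0
```

Request:
apply_moves(steps=[[[0,0,0],0,0],[[0,0,0],0,0]])

```text
t: 34.25
position: [0.4172, -0.185, 0.0871]
tcp_rot: [[1.0, 0.004, -0.001], [0.004, -1.0, 0.0], [-0.001, -0.0, -1.0]]
contact_force: [1.5, -0.3, 0.9]
finger_gap: 0.001
grip_force: 0.0
```

```bash
python3 mv.py .418 -.1825 .042 .57 .4437 -.1825 .042 .57
```

```text
t 34.2 [ 0.4172 -0.185   0.0871] yaw 0.24 gap 0.1 grip 0.0 [ 1.525  -0.3399  0.906 ]
[ 0.0021 -0.0062  0.1128] turn -0.0055 rows 0.9
[ 0.0663 -0.006   0.1127] turn -0.0055 rows 1.0
```

Request:
apply_moves(steps=[[[0,-0.006,0.06],0,0],[[0,-0.006,0.112],0,0],[[0.015,-0.006,0.112],0,0],[[0.028,-0.006,0.112],0,0],[[0.04,-0.006,0.112],0,0],[[0.05,-0.006,0.112],0,0],[[0.06,-0.006,0.112],0,0],[[0.065,-0.006,0.112],0,0]])

```text
t: 35.05
position: [0.4439, -0.1827, 0.0428]
tcp_rot: [[1.0, 0.004, 0.0], [0.004, -1.0, -0.0], [0.0, 0.0, -1.0]]
contact_force: [-1.6, 0.2, 0.7]
finger_gap: 0.003
grip_force: 0.8
```

Request:
apply_moves(steps=[[[0,0,0],0,0],[[-0.02,0,0],0,0],[[-0.05,0,-0.05],0,0],[[-0.05,0,-0.12],0,0],[[-0.05,0.05,-0.12],0,0],[[-0.05,0.11,-0.12],0,0],[[-0.05,0.11,-0.12],0,0],[[-0.05,0.11,-0.12],0,0]])

```text
t: 35.85
position: [0.4229, -0.2268, 0.0903]
tcp_rot: [[1.0, 0.003, -0.0], [0.003, -1.0, 0.0], [-0.0, -0.0, -1.0]]
contact_force: [-0.2, 0.8, 0.4]
finger_gap: -0.005
grip_force: 0.0
```

```bash
python3 mv.py .42 -.2265 .042 .57 .4437 -.2265 .042 .57
```

```text
t 35.9 [ 0.4229 -0.2268  0.0903] yaw 0.17 gap -0.4 grip 0.0 [-0.2236  0.8365  0.4266]
[-0.0072 -0.0007  0.1207] turn -0.0066 rows 1.0
[ 0.0521 -0.0005  0.1207] turn -0.0066 rows 1.1
```

Request:
apply_moves(steps=[[[-0.007,0,0.06],0,0],[[-0.007,0,0.12],0,0],[[0.01,0,0.12],0,0],[[0.02,0,0.12],0,0],[[0.03,0,0.12],0,0],[[0.04,0,0.12],0,0],[[0.048,0,0.12],0,0],[[0.052,0,0.12],0,0]])

```text
t: 36.65
position: [0.4448, -0.2266, 0.0428]
tcp_rot: [[1.0, 0.004, 0.001], [0.004, -1.0, -0.0], [0.001, 0.0, -1.0]]
contact_force: [-1.4, 0.6, 0.8]
finger_gap: 0.003
grip_force: 0.8
```

Request:
apply_moves(steps=[[[0,0,0],0,0],[[-0.02,0,0],0,0],[[-0.03,0,-0.05],0,0],[[-0.03,0,-0.12],0,0],[[-0.03,-0.3,-0.25],0,0],[[-0.03,-0.5,-0.25],0,0],[[-0.03,-0.7,-0.25],0,0],[[-0.03,-0.7,-0.25],0,0]])

```text
t: 37.45
position: [0.4307, -0.0312, 0.1327]
tcp_rot: [[1.0, 0.003, 0.001], [0.003, -1.0, -0.0], [0.001, 0.0, -1.0]]
contact_force: [1.1, 0.6, -0.1]
finger_gap: 0.0
grip_force: 0.0
```

```bash
sed -i 's/ov3.png/ov4.png/' ov.py; python3 ov.py; python3 mv.py .402 -.2712 .15 .57
```

```text
t 37.5 [ 0.4312 -0.0229  0.1334] yaw 0.68 gap 0.2 grip 0.0 [ 2.49   13.0195  1.6653]
[-0.0803  0.6197 -0.0434] turn 0.0018 rows 5.0
```

View pics/ov4.png

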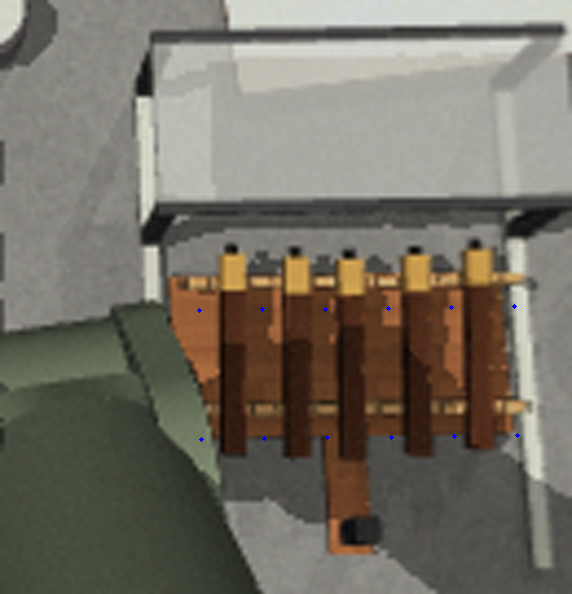

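Request:
apply_moves(steps=[[[-0.057,0.62,-0.04],0.002,50],[[-0.057,0.62,-0.04],0.002,50],[[-0.057,0.62,-0.04],0.002,50],[[-0.057,0.62,-0.04],0.002,50],[[-0.057,0.62,-0.04],0.002,50],[[-0.057,0.62,-0.04],0.002,50],[[-0.057,0.62,-0.04],0.002,50],[[-0.057,0.62,-0.04],0.002,50]], newtons=60)

```text
t: 38.3
position: [0.4095, -0.2798, 0.1481]
tcp_rot: [[1.0, 0.003, -0.0], [0.003, -1.0, 0.001], [-0.0, -0.001, -1.0]]
contact_force: [-0.9, -0.2, 0.6]
finger_gap: 0.585
grip_force: 0.0
```

```bash
python3 mv.py .409 -.2712 .1 .57 .409 -.2712 .034 .57
```

```text
t 38.3 [ 0.4095 -0.2798  0.1481] yaw 0.16 gap 49.9 grip 0.0 [-0.8706 -0.2265  0.5995]
[-0.0012 -0.0214  0.1202] turn -0.0069 rows 1.0
[-0.0012 -0.0213  0.2852] turn -0.0069 rows 2.3
```

Request:
apply_moves(steps=[[[-0.001,-0.021,0],-0.007,50],[[-0.001,-0.021,0.1],-0.007,50],[[-0.001,-0.021,0.2],-0.007,50],[[-0.001,-0.021,0.285],-0.007,50],[[-0.001,-0.021,0.285],-0.007,50],[[-0.001,-0.021,0.285],-0.007,0],[[-0.001,-0.021,0.285],-0.007,0],[[-0.001,-0.021,0.285],-0.007,0]])

```text
t: 39.1
position: [0.4105, -0.2717, 0.0362]
tcp_rot: [[1.0, 0.01, 0.002], [0.01, -1.0, -0.0], [0.002, 0.0, -1.0]]
contact_force: [-0.4, 8.3, 7.1]
finger_gap: 0.195
grip_force: 58.4
```

Request:
apply_moves(steps=[[[0,0,0],0,0],[[0,0,0],0,0],[[0,0,0],0,0]])

```text
t: 39.4
position: [0.4104, -0.2717, 0.0362]
tcp_rot: [[1.0, 0.01, 0.002], [0.01, -1.0, -0.0], [0.002, 0.0, -1.0]]
contact_force: [-0.7, 7.3, 10.1]
finger_gap: 0.199
grip_force: 58.6
```

Request:
apply_moves(steps=[[[0.005,0,0],0,0],[[0.018,0,0],0,0],[[0.036,0,0],0,0],[[0.056,0,0],0,0],[[0.076,0,0],0,0],[[0.096,0,0],0,0],[[0.112,0,0],0,0],[[0.12,0,0],0,0]])

```text
t: 40.2
position: [0.4588, -0.2711, 0.0362]
tcp_rot: [[1.0, 0.01, 0.002], [0.01, -1.0, -0.0], [0.002, 0.0, -1.0]]
contact_force: [-2.0, 6.5, 9.7]
finger_gap: 0.197
grip_force: 58.9
```

Request:
apply_moves(steps=[[[0.01,0,0],0,0],[[0.025,0,0],0,0],[[0.045,0,0],0,0],[[0.065,0,0],0,0],[[0.085,0,0],0,0],[[0.105,0,0],0,0],[[0.12,0,0],0,0],[[0.13,0,0],0,0]])

```text
t: 41.0
position: [0.5106, -0.2705, 0.0363]
tcp_rot: [[1.0, 0.01, 0.002], [0.01, -1.0, 0.0], [0.002, -0.0, -1.0]]
contact_force: [-0.8, 5.7, 6.2]
finger_gap: 0.199
grip_force: 58.8
```

Request:
apply_moves(steps=[[[0.01,0,0],0,0],[[0.02,0,0],0,0],[[0.03,0,0],0,0],[[0.04,0,0],0,0],[[0.05,0,0],0,0],[[0.06,0,0],0,0],[[0.06,0,0],0,0]])

```text
t: 41.7
position: [0.5348, -0.2701, 0.0363]
tcp_rot: [[1.0, 0.01, 0.003], [0.01, -1.0, 0.0], [0.003, -0.0, -1.0]]
contact_force: [1.4, 6.2, 1.8]
finger_gap: 0.198
grip_force: 58.8
```

Expected home is about x = 0.538. Pushing gently on to the stop.

Request:
apply_moves(steps=[[[0.005,0,0],0,0],[[0.01,0,0],0,0],[[0.015,0,0],0,0],[[0.02,0,0],0,0],[[0.022,0,0],0,0],[[0.022,0,0],0,0]])

```text
t: 42.3
position: [0.539, -0.2701, 0.0362]
tcp_rot: [[1.0, 0.009, -0.006], [0.009, -1.0, 0.002], [-0.006, -0.002, -1.0]]
contact_force: [-25.7, 10.4, 26.4]
finger_gap: 0.196
grip_force: 62.0
```

Request:
apply_moves(steps=[[[-0.006,0,0],0,0],[[-0.008,0,0],0,50],[[-0.008,0,0],0,50],[[-0.008,0,0],0,50],[[-0.008,0,0],0,50],[[-0.008,0,-0.1],0,50],[[-0.008,0,-0.2],0,50],[[-0.008,0,-0.3],0,50]])

```text
t: 43.1
position: [0.5388, -0.2709, 0.1557]
tcp_rot: [[1.0, 0.009, -0.0], [0.009, -1.0, 0.0], [-0.0, -0.0, -1.0]]
contact_force: [-0.0, 0.6, 0.5]
finger_gap: 0.585
grip_force: 0.0
```

Request:
apply_moves(steps=[[[-0.2,0,0],0,50],[[-0.3,0,0],0,50],[[-0.3,0,0],0,50],[[-0.3,0,0],0,50]])

```text
t: 43.5
position: [0.4163, -0.2727, 0.1548]
tcp_rot: [[1.0, 0.007, -0.001], [0.007, -1.0, -0.0], [-0.001, 0.0, -1.0]]
contact_force: [0.5, -0.3, 0.2]
finger_gap: 0.585
grip_force: 0.0
```

```bash
python3 - <<'E'
from h import *
c=cam(); crop(c,235,120,400,260,4.2,"home.png")
E
python3 mv.py .4 -.27 .15 .57
```

```text
t 43.5 [ 0.4184 -0.2726  0.1548] yaw 0.46 gap 50.1 grip 0.0 [ 0.9969  0.0056 -0.1866]
[-0.0459 -0.0068  0.012 ] turn -0.0018 rows 0.4
```

View pics/home.png

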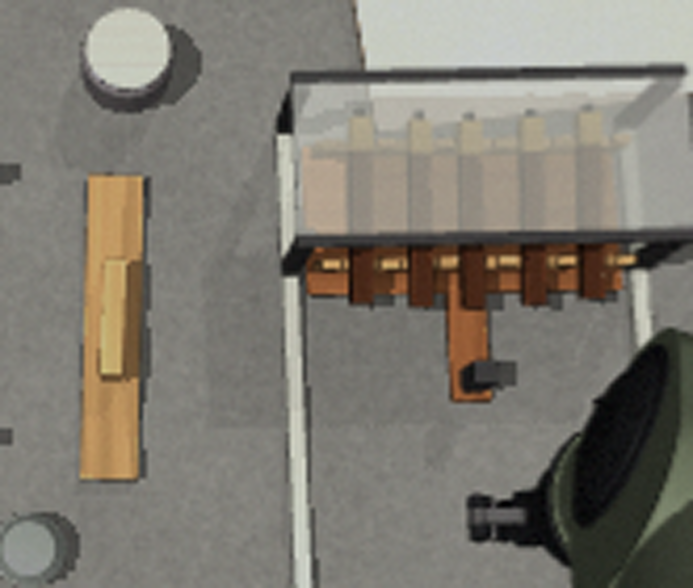

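Home: the handle is back at its stop and five holders lie under the hood. Now the bridge.

```bash
python3 - <<'E'
from h import *
c=cam();S=lambda a:(np.array(a,float)+.5)/4.2+[235,120]-.5
for a,b,z in(((116.5,175.5),(109.5,479),.012),((115.5,258),(112,379),.042)):
    q=back(c,S([a,b]),z)[:,:2];d=q[0]-q[1];print(q.mean(0),np.linalg.norm(d),np.degrees(np.arctan2(d[1],d[0])))
E
python3 mv.py .58 .003 .13 -1.5
```

```text
[0.58153467 0.00280842] 0.23886742948881015 -1.7432164966365342
[0.58080348 0.00282596] 0.09310024400646201 -2.0762941189405995
t 43.6 [ 0.4195 -0.2724  0.1547] yaw 0.52 gap 49.8 grip 0.0 [0.5598 1.323  0.0765]
[ 0.4074 -0.6848  0.0619] turn 0.0336 rows 6.4
```

Request:
apply_moves(steps=[[[0.408,-0.685,0.0],0.036,55],[[0.408,-0.685,0.06],0.036,55],[[0.408,-0.685,0.06],0.036,55],[[0.408,-0.685,0.06],0.036,55],[[0.408,-0.685,0.06],0.036,55],[[0.408,-0.685,0.06],0.036,55],[[0.408,-0.685,0.06],0.036,55],[[0.408,-0.685,0.06],0.036,55]])

```text
t: 44.4
position: [0.5811, 0.0077, 0.1294]
tcp_rot: [[1.0, -0.023, 0.0], [-0.023, -1.0, 0.001], [-0.0, -0.001, -1.0]]
contact_force: [-0.9, -0.7, 0.3]
finger_gap: 0.643
grip_force: 0.0
```

Request:
apply_moves(steps=[[[0,0,0],0,55],[[0,0,0],0,55]])

```text
t: 44.6
position: [0.5795, 0.0023, 0.1302]
tcp_rot: [[1.0, -0.029, -0.0], [-0.029, -1.0, -0.0], [-0.0, 0.0, -1.0]]
contact_force: [0.1, -0.0, -0.0]
finger_gap: 0.646
grip_force: 0.0
```

```bash
python3 mv.py .5812 .0029 .018 -1.75
```

```text
t 44.6 [0.5795 0.0023 0.1302] yaw -1.69 gap 55.1 grip 0.0 [ 0.131  -0.0242 -0.0207]
[ 0.0043 -0.0017  0.2805] turn 0.0010 rows 2.2
```

Request:
apply_moves(steps=[[[0.004,-0.002,0.1],0,50],[[0.004,-0.002,0.2],0,50],[[0.004,-0.002,0.278],0,50],[[0.004,-0.002,0.278],0,50],[[0.004,-0.002,0.278],0,50],[[0.004,-0.002,0.278],0,0],[[0.004,-0.002,0.278],0,0],[[0.004,-0.002,0.278],0,0]])

```text
t: 45.4
position: [0.5822, 0.004, 0.0209]
tcp_rot: [[1.0, -0.029, 0.002], [-0.029, -1.0, 0.0], [0.002, -0.0, -1.0]]
contact_force: [-2.8, -0.5, 13.3]
finger_gap: 0.199
grip_force: 59.2
```

Request:
apply_moves(steps=[[[0,0,0],0,0],[[0,0,0],0,0],[[0,0,0],0,0]])

```text
t: 45.7
position: [0.5822, 0.004, 0.0208]
tcp_rot: [[1.0, -0.029, 0.002], [-0.029, -1.0, -0.0], [0.002, -0.0, -1.0]]
contact_force: [-3.0, -1.2, 14.1]
finger_gap: 0.195
grip_force: 59.3
```

```bash
python3 mv.py .5812 .0029 .15 -1.91 .5944 .255 .15 -1.91
```

```text
t 45.7 [0.5822 0.004  0.0208] yaw -1.63 gap 16.6 grip 59.3 [-3.0004 -1.2349 14.0899]
[-0.0016  0.0028 -0.3229] turn 0.0046 rows 2.6
[ 0.0134 -0.6281 -0.3228] turn 0.0046 rows 5.7
```

Request:
apply_moves(steps=[[[0,0,-0.1],0,0],[[0,0,-0.2],0,0],[[0,0,-0.323],0,0],[[0,-0.1,-0.323],0.002,0],[[0,-0.2,-0.323],0.004,0],[[0,-0.2,-0.323],0.004,0]], newtons=70)

```text
t: 46.3
position: [0.5834, 0.0904, 0.1496]
tcp_rot: [[1.0, -0.026, 0.002], [-0.026, -1.0, 0.003], [0.002, -0.003, -1.0]]
contact_force: [-0.1, 0.2, -1.5]
finger_gap: 0.197
grip_force: 69.3
```

```bash
python3 mv.py .5935 .255 .15 -1.91
```

```text
t 46.3 [0.5834 0.0904 0.1496] yaw -1.50 gap 16.8 grip 69.3 [-0.1183  0.1532 -1.4668]
[ 0.0145 -0.412   0.0004] turn 0.0069 rows 3.3
```

Request:
apply_moves(steps=[[[0.005,-0.1,0],0.003,0],[[0.01,-0.2,0],0.007,0],[[0.014,-0.3,0],0.007,0],[[0.018,-0.38,0],0.007,0],[[0.019,-0.413,0],0.007,0],[[0.019,-0.413,0],0.007,0],[[0.019,-0.413,0],0.007,0],[[0.019,-0.413,0],0.007,0]])

```text
t: 47.1
position: [0.5968, 0.2473, 0.1485]
tcp_rot: [[0.999, -0.042, 0.0], [-0.042, -0.999, -0.001], [0.0, 0.001, -1.0]]
contact_force: [0.5, 0.6, -2.3]
finger_gap: 0.193
grip_force: 69.4
```

```bash
python3 mv.py .5954 .2555 .112 -1.91 .5954 .2555 .105 -1.91
python3 - <<'E'
from h import *
c=cam(); crop(c,120,125,300,260,4.2,"br.png")
E
```

```text
t 47.1 [0.5968 0.2473 0.1485] yaw -2.38 gap 16.5 grip 69.4 [ 0.4873  0.5745 -2.2612]
[-0.0043 -0.0205  0.0913] turn -0.0078 rows 0.7
[-0.0044 -0.0205  0.1088] turn -0.0078 rows 0.9
```

View pics/br.png

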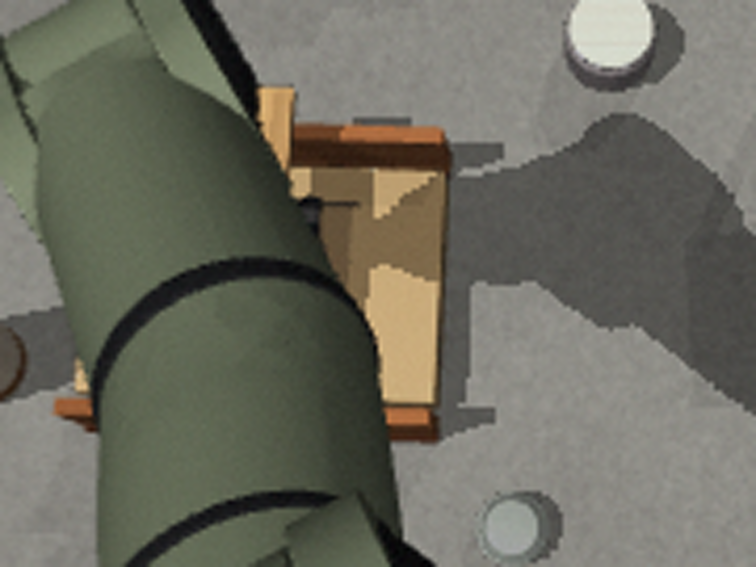

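The bridge is held over the stone, its far end at crop (277,90) beyond the far rail. Centring and lowering.

Request:
apply_moves(steps=[[[-0.004,-0.02,0],-0.008,0],[[-0.004,-0.02,0],-0.008,0],[[-0.004,-0.02,0.04],-0.008,0],[[-0.004,-0.02,0.08],-0.008,0],[[-0.004,-0.02,0.088],-0.008,0],[[-0.004,-0.02,0.088],-0.008,0],[[-0.004,-0.02,0.088],-0.008,0]])

```text
t: 47.85
position: [0.5953, 0.257, 0.1131]
tcp_rot: [[1.0, -0.032, -0.0], [-0.032, -1.0, -0.0], [-0.0, 0.0, -1.0]]
contact_force: [-0.1, 0.2, -0.8]
finger_gap: 0.192
grip_force: 69.4
```

```bash
python3 mv.py .5954 .2555 .112 -1.91 .5954 .2555 .105 -1.91
```

```text
t 47.9 [0.5953 0.257  0.1131] yaw -1.81 gap 16.4 grip 69.4 [-0.0638  0.2024 -0.8066]
[0.0003 0.0037 0.0026] turn 0.0017 rows 0.0
[0.0003 0.0037 0.0201] turn 0.0017 rows 0.2
```

Request:
apply_moves(steps=[[[0,0.003,0.006],0.002,0],[[0,0.004,0.011],0.002,0],[[0,0.004,0.016],0.002,0],[[0,0.004,0.02],0.002,0],[[0,0.004,0.02],0.002,0],[[0,0.004,0.02],0.002,0]])

```text
t: 48.45
position: [0.5952, 0.2554, 0.1059]
tcp_rot: [[0.999, -0.034, 0.0], [-0.034, -0.999, 0.0], [0.0, -0.0, -1.0]]
contact_force: [-5.9, -3.2, 11.5]
finger_gap: 0.198
grip_force: 71.2
```

Contact at the expected height. Releasing and raising.

Request:
apply_moves(steps=[[[0,0,-0.002],0,25],[[0,0,-0.002],0,40],[[0,0,-0.002],0,45],[[0,0,-0.002],0,45],[[0,0,-0.05],0,45],[[0,0,-0.15],0,45],[[0,0,-0.25],0,45],[[0,0,-0.25],0,45]])

```text
t: 49.25
position: [0.5973, 0.2564, 0.2104]
tcp_rot: [[0.999, -0.034, 0.007], [-0.034, -0.999, 0.003], [0.007, -0.004, -1.0]]
contact_force: [-0.5, 0.3, -1.2]
finger_gap: 0.53
grip_force: 0.0
```

Request:
apply_moves(steps=[[[-0.1,0.3,0],0,45],[[-0.3,0.7,0],0,45],[[-0.3,0.8,0],0,45],[[-0.3,0.8,0],0,45],[[-0.3,0.8,0],0,45],[[-0.3,0.8,0],0,45],[[-0.3,0.8,0],0,45],[[-0.3,0.8,0],0,45]])

```text
t: 50.05
position: [0.4623, -0.0654, 0.205]
tcp_rot: [[0.999, -0.04, -0.001], [-0.04, -0.999, -0.002], [-0.001, 0.002, -1.0]]
contact_force: [0.0, 1.0, -0.8]
finger_gap: 0.529
grip_force: 0.0
```

Run:
```python
from h import *
c=cam(); crop(c,60,90,435,290,2.1,"fin.png")
print(robot.observe()["position"])
a=-.0333;R=np.array([[np.cos(a),-np.sin(a)],[np.sin(a),np.cos(a)]])
q=[[*(R@[x,y]+[.5944,.255]),.097] for x,y in((.12,.022),(.12,-.022),(-.12,-.022),(-.12,.022))]
print((proj(c,q)-[125,125]+.5)*5.5)
crop(c,125,125,240,240,5.2,"fin2.png");print((proj(c,q)-[125,125]+.5)*5.2)
```

```text
[ 0.46363253 -0.06273053  0.20510031]
[[275.2161788  139.27591207]
 [353.18264352 141.46057775]
 [325.635889   566.43675962]
 [244.51251797 564.08287294]]
[[260.20438723 131.67904414]
 [333.91813569 133.74454624]
 [307.87393141 535.54020909]
 [231.17547153 533.31471623]]
```

View pics/fin2.png

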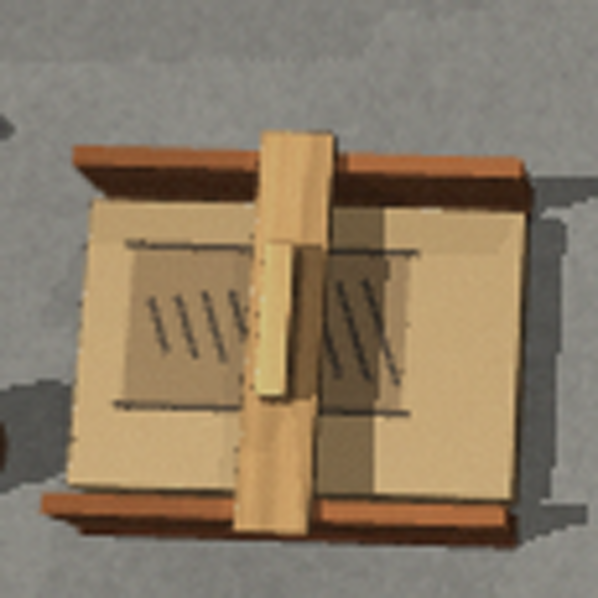

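The bridge corners at (262,132), (334,134), (308,533) and (233,530) match the predicted centred pose to about 1 mm. Handing in.

```bash
python3 -c "
from workcell import robot
print(robot.job_done())"
```

```text
the job is handed in; nothing more can be done
None
```

The job is handed in: all five holders lie in their own slots, the rest was pushed home to its stop, and the bridge was then laid flat across the middle of the stone. It took about 50 s, no verdict was returned, and the rest slid roughly 20 mm in from its out stop while I loaded and straightened the holders.

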